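# Sort the loose stationery into the desk organisers

## Task

Tidy away five pieces of stationery. Lay the marker and the blue ballpoint in the two free lanes of the pen rest, across both rails and one pen to a lane, beside the pen already kept there, and stand the binder clip in the middle of the dish of paper clips. In the three-bay tray stand the stamp upright in the wide bay and lay the eraser flat in the other empty bay.

Things in the scene. Friction and masses are not known exactly. Their poses are not given: they have to be found in the camera images.
- marker: loose thick whiteboard marker, 135 mm long, 17 mm wide, 16 mm high as it lies, white barrel with a blue cap. Origin: middle of its underside; its long axis is its y.
- ballpoint: loose slim all-blue ballpoint pen, 145 mm long, 12 mm wide, 9 mm high as it lies. Origin: middle of its underside; its long axis is its y.
- binder_clip: Loose black binder clip standing on its back, two bright wire handles up. The back is 40 mm (its x) by 22 mm (y), 16 mm high; above it the handles spread to 42 mm along y and 22 mm along x, up to 36 mm high. Can be gripped across the handles along its y. Origin: centre of its underside.
- eraser: loose rubber eraser in a card sleeve, 23 mm wide (its x), 58 mm long (its y), 12 mm high. Origin: centre of its underside.
- stamp: loose self-inking hand stamp standing upright, 36 mm (its x) by 62 mm (its y), 81 mm high: black box body with a dark red grip on top (the grip does not move). The body is 43 mm high; the grip above it is 28 mm (x) by 50 mm (y), from 54 to 81 mm high. Origin: centre of its underside.
- pen_rest: Fixed pale wooden pen rest, base plate 96 x 146 mm, 6 mm high. Two rails (at x = -40 and +40 mm, 14 mm wide, open between) carry pens lying along its x. Fins 8 mm thick, up to 32 mm high, part the rails into three 38 mm wide lanes with shallow V floors, lowest 20 mm above the desk, centred at y = -46, 0, +46 mm; the -46 lane already holds a pen. Origin: centre of its underside.
- parked_pen: the white ballpoint pen with red ends that already lies in the -y lane of the pen rest, 145 mm long, 11 mm wide, 9 mm high; it stays there. Origin: middle of its underside; its long axis is its y.
- clip_dish: round glazed dark dish with paper clips in it, fixed to the desk: 97 mm across the rim, rim 24 mm high, inner floor 8 mm above the desk and flat for about 25 mm round the centre, then sloping up to the rim. Origin: centre of its underside.
- desk_tray: Fixed pale wooden tray, felt floor, 94 mm (x) by 149 mm (y), three bays side by side, each 82 mm long along x: stamp bay 56 mm wide at y = +40.5 mm; a 30 mm bay at y = -8.5 holding a USB stick; eraser bay 39 mm wide at y = -49. Bay floors 6 mm, wall tops 12 mm above the desk. Stamp and eraser go in with their long side along the tray's x. Origin: centre of its underside.
Things that resemble listed ones, but are neither listed nor needed, are in the scene too. Of the things that look like the binder_clip, the larger one is meant.

How it is judged:
By the outcome, as a careful person would: the job done as asked, in the order asked, and still so for the second after the job is handed in, with the robot touching nothing.
It also fails if it takes over 115 s, if anything falls off the work surface, if the arm or the gripper's body presses on something with over 40 N, if the wrist force passes 120 N, or if a joint passes its speed limit or range.

## Robot

A 6-joint arm with a two-finger parallel gripper is mounted at the origin on a cart in front of the work surface, level with it; the furniture and walls round the work are solid. World frame = base frame: x ahead of the robot, y to its left, z up, the work surface at z = 0. Lengths are in m, angles in rad, forces in N, time in s.
With the tool pointing down it reaches from about 0.375 to 0.9 m from the base axis. Payload 3.1 kg.
Tool frame: the origin (TCP) lies at the very end of the fingers, on their centre line; the grasp point (between the pads) lies 19 mm behind it; z points along the fingers, y is the line along which they close (so a half turn about z gives the same grasp; the last joint's range is limited). The gripper opens to 87 mm and grips with 3 to 60 N. Pads are 19 mm wide; open, the fingers measure 117 mm over their backs; the gripper's body (75 mm by 190 mm) begins 51 mm behind the grasp point.
Start: joints at [1.123, 0.527, 1.433, -0, 1.181, -0.178], TCP at [0.167, 0.602, 0.223] pointing down, gripper open.
Joint ranges: [-3.08, 3.08], [-0.75, 2.2], [0.22, 2.44], [-1.43, 4.57], [0, 2.65], [-2.85, 2.85]. Speed limits (rad/s): [2.79, 2.79, 3.14, 3.14, 3.14, 3.14].

## Interface

Orientations are given as a unit quaternion [x, y, z, w].
In Python, from rig import robot gives the robot as it stands. The module is installed in compiled form; this text tells all that it offers.
- The arm moves only by the tool play_rows, never from a script. Its argument "steps" is one flat list of numbers, 5 for each row, row after row: the opening, from -1 (shut) to 1 (fully open), then the shift along the tool's x, y, z as a fraction of full scale, then the turn about the tool's z as a fraction of full scale. In form: [claw, tx, ty, tz, twist, claw, tx, ty, tz, twist, ...]. A call has exactly 10 rows; each row shifts and turns the commanded pose from where the row before left it, along the tool's axes as they then stand; what a row does not reach is not made up. Full scale, the value 1, is 0.03 m for a shift and 0.1 rad for a turn. A row lasts 1/10 s, in which the tool goes at most 50 mm and 8.59 degrees, less where a joint would pass 70% of its speed; a pose out of reach is approached as far as the arm can. A call with a number of a shift or a turn outside -1 to 1 is refused whole. A call with a gripper value outside its range is refused whole. The fingers move at their own pace and stop on an object; "grip_force" is the grip in N (left out, the last holds). Time passes only in rows, so rows that do not move let the fingers close, or fill a call up. It gives the time, the measured TCP pose, the force, the opening and the grip force at its end, in the units of the state.
- robot.get_obs(): the state, without advancing time (a new reading comes with each control period).
- robot.camera(name): name is "scene" or "top" or "wrist"; returns a dict with "image" (480x640x3 uint8, red, green, blue), "mtx" (3x3 intrinsics, pixels), "rvec" (rotation vector, rad) and "tvec" (3), from world to camera coordinates, as OpenCV has them. Camera axes: x right, y down, z forward; pixel columns grow to the right and rows downward; lengths in m; the calibration is good to about 2 mm. The wrist camera is an equidistant fisheye: a pixel r from the principal point sees the ray r / f radians off the axis. A picture is of the moment at which its call begins. There is no depth.
- robot.hand_in(): hands the job in; it is judged then, once.
The state is a dict: "time": time; "q": joint angles; "joint_velocities": joint speeds; "joint_torque": joint torques, N m; "position": TCP position; "tool_rot": TCP orientation; "ft_force": force on the tool from outside, world axes, zero at the start; "moment": the same for the moment, N m; "grip_width": finger opening in m; "grip_force": force on a finger pad.
Only numpy, scipy, OpenCV 4.12 (cv2) and the standard library are available. Lean on these libraries where they do the work, as an engineer would, in place of code of your own. Each camera call takes 0.05 s, during which the arm holds its last target. There are 200 camera calls.

## Working session

There is one attempt and no reset: what is moved stays moved. The work goes in short steps, Python scripts to look and compute and a tool call to move; the robot and the scene stay as the last step left them, time stands still between calls to the robot, and variables do not carry over. Pictures are saved under pics/ and viewed, at most 14 in all, crops included, and the job is handed in when it is done.

Besides the shell and the picture viewer there is one more tool, called by a JSON object that holds its "fn" and its "kwargs", one argument or row to a line. play_rows: Moves the arm, as the interface text tells. Shift numbers are shares of 0.03 m and turn numbers shares of 0.1 rad, none past 1 either way. Its arguments: {"type":"object","properties":{"steps":{"type":"array"},"grip_force":{"type":"number"}},"required":["steps"]}

```bash
mkdir -p pics; ls
cat > h.py <<'E'
import numpy as np,cv2
from rig import robot
def snap(n,f):
    c=robot.camera(n); cv2.imwrite(f'pics/{f}.png',c['image'][:,:,::-1]); np.savez(f'pics/{f}.npz',**{k:c[k] for k in('mtx','rvec','tvec')}); return c
def ray(f,uv,fish=False):
    c=np.load(f'pics/{f}.npz');R=cv2.Rodrigues(c['rvec'])[0];K=c['mtx'];o=-R.T@c['tvec'].ravel()
    x=(uv[0]-K[0,2])/K[0,0];y=(uv[1]-K[1,2])/K[1,1]
    if fish:
        r=np.hypot(x,y);s=np.sin(r)/r if r>1e-9 else 1;d=np.array([x*s,y*s,np.cos(r)])
    else:d=np.array([x,y,1.])
    d=R.T@d;return o,d/np.linalg.norm(d)
def at(f,uv,z,fish=False):
    o,d=ray(f,uv,fish);return (o+d*(z-o[2])/d[2])[:2].round(4)
def tri(*rs):
    A=sum(np.eye(3)-np.outer(d,d) for o,d in rs);b=sum((np.eye(3)-np.outer(d,d))@o for o,d in rs);return np.linalg.solve(A,b).round(4)
def proj(f,P,fish=False):
    c=np.load(f'pics/{f}.npz');R=cv2.Rodrigues(c['rvec'])[0];p=R@np.array(P)+c['tvec'].ravel();K=c['mtx']
    if fish:
        h=np.hypot(p[0],p[1]);t=np.arctan2(h,p[2]);p=np.array([p[0]/h*t,p[1]/h*t,1])
    p=K@(p/p[2]);return p[:2].round(1)
E
python3 - <<'E'
from h import *
for n in('scene','top'):
    c=snap(n,n+'0');print(c['mtx'],c['rvec'],c['tvec'])
print(robot.get_obs())
E
```

```text
pics
[[528.67303195   0.         314.63434829]
 [  0.         528.67303195 238.44364454]
 [  0.           0.           1.        ]] [ 2.15059561 -0.74736126  0.32836484] [-0.3187166   0.23485688  0.62584853]
[[552.48996309   0.         320.1011732 ]
 [  0.         552.48996309 239.83619789]
 [  0.           0.           1.        ]] [ 2.17033152 -2.11460169  0.22728021] [0.04221079 0.45242376 0.91521352]
{'time': 0.1, 'q': array([ 1.12248719e+00,  5.28400202e-01,  1.43375146e+00,  2.73797979e-05,
        1.18141444e+00, -1.78479980e-01]), 'joint_velocities': array([-0.00072475, -0.00231397, -0.00181374,  0.00138259,  0.00044881,
        0.00137919]), 'joint_torque': array([-7.59622581e-04, -4.40989566e+01, -1.77150410e+01,  6.34874753e-02,
        5.33131999e-02, -2.54766866e-05]), 'position': array([0.16626934, 0.60180214, 0.22166013]), 'tool_rot': array([ 1.34510765e-01,  9.90911641e-01, -9.34764041e-04, -3.16241362e-04]), 'ft_force': array([-0.27550582, -0.69760153, -0.1047612 ]), 'moment': array([-0.02262152,  0.02586795, -0.02996803]), 'grip_force': 0.0, 'grip_width': 0.08692829228224078}
```

View pics/top0.png

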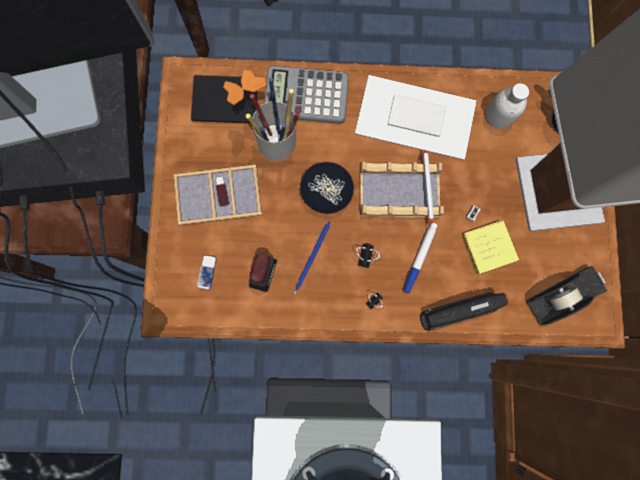

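View pics/scene0.png

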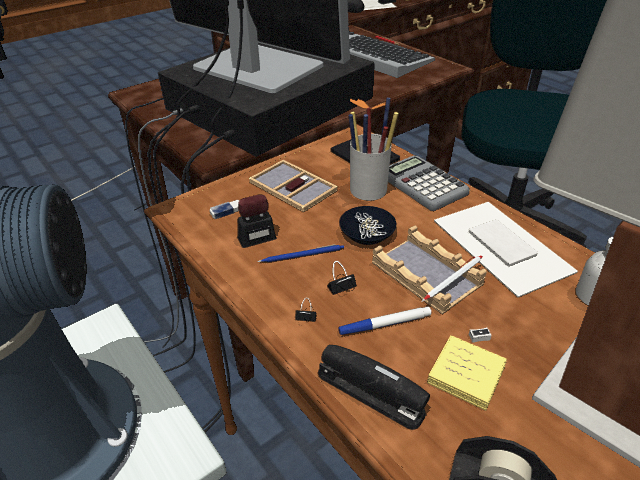

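View crops.

The top view shows the following:
- Marker at (421,257). It could be confused with the parked white pen at (430,187).
- Blue ballpoint at (312,257). Pencils stand in the cup near (275,120).
- Binder clips: the larger at (366,254), the smaller decoy at (375,299).
- Eraser at (206,272). Possible confusions are the USB stick (222,190), sharpener (473,212) and paper block (417,115).
- Stamp at (263,270).

I choose the marker at (421,257), the ballpoint at (312,257), the clip at (366,254), the eraser at (206,272) and the stamp at (263,270). Next I check these in enlarged crops.

Run:
```python
import cv2
def crop(f,x,y,w,h,k,o):
    a=cv2.imread(f'pics/{f}.png')[y:y+h,x:x+w];a=cv2.resize(a,None,fx=k,fy=k,interpolation=cv2.INTER_CUBIC)
    st=20
    for u in range((-x)%st,w,st):cv2.putText(a,str(u+x),(u*k,8),0,.32,(0,255,255),1);a[8:14,u*k]=(0,255,255)
    for v in range((-y)%st,h,st):cv2.putText(a,str(v+y),(0,v*k),0,.32,(0,255,255),1);a[v*k,0:8]=(0,255,255)
    cv2.imwrite(f'pics/{o}.png',a)
crop('top0',160,145,155,155,5,'tc1') if 0 else crop('top0',165,150,160,148,4,'tc1')
crop('top0',290,150,160,148,4,'tc2')
crop('scene0',200,150,198,145,4,'sc1')
crop('scene0',290,210,198,145,4,'sc2')
```

```text
(no output)
```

View pics/tc1.png

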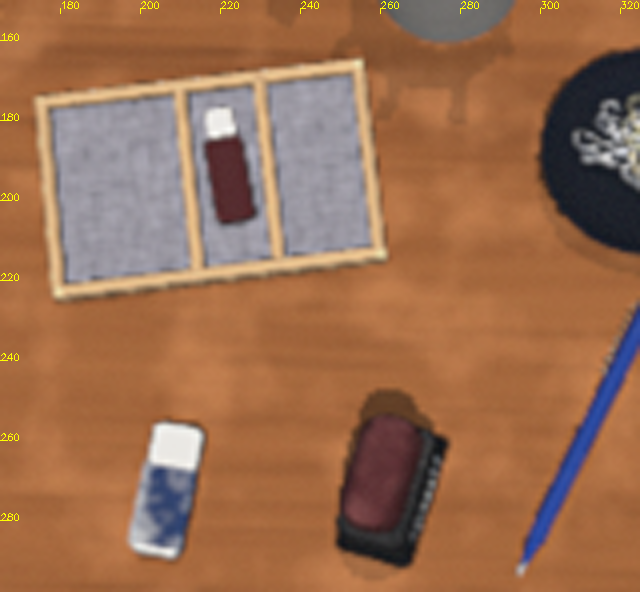

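View pics/tc2.png

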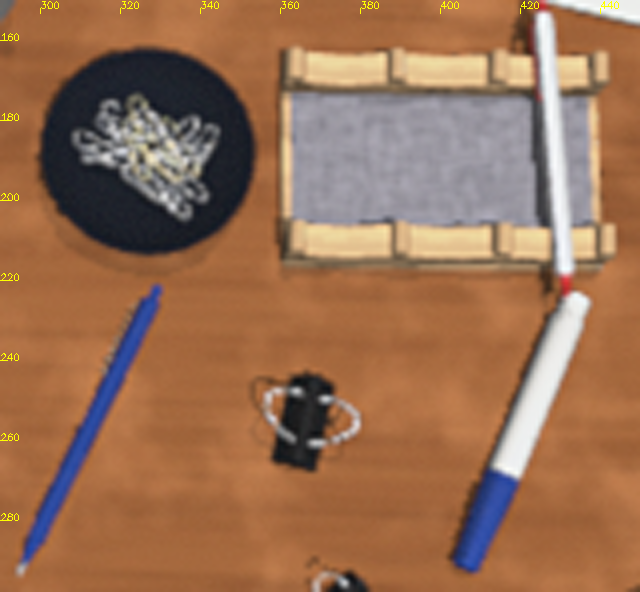

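View pics/sc1.png

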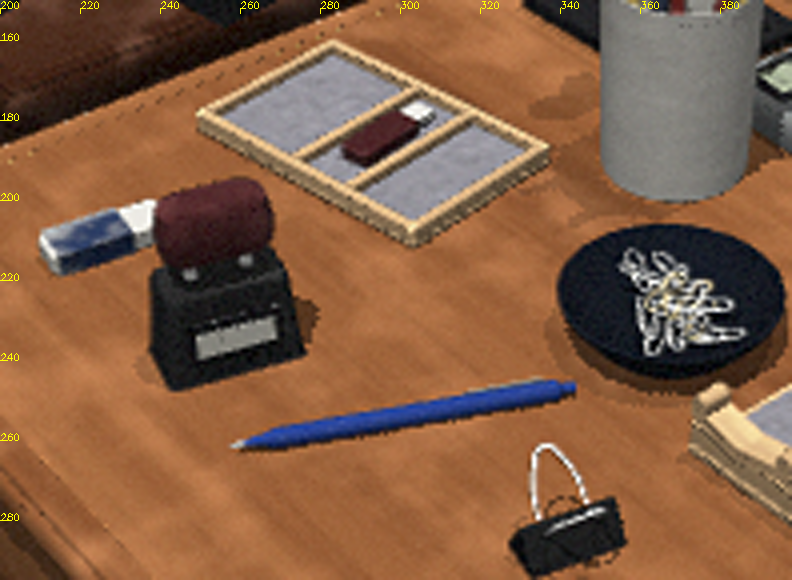

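View pics/sc2.png

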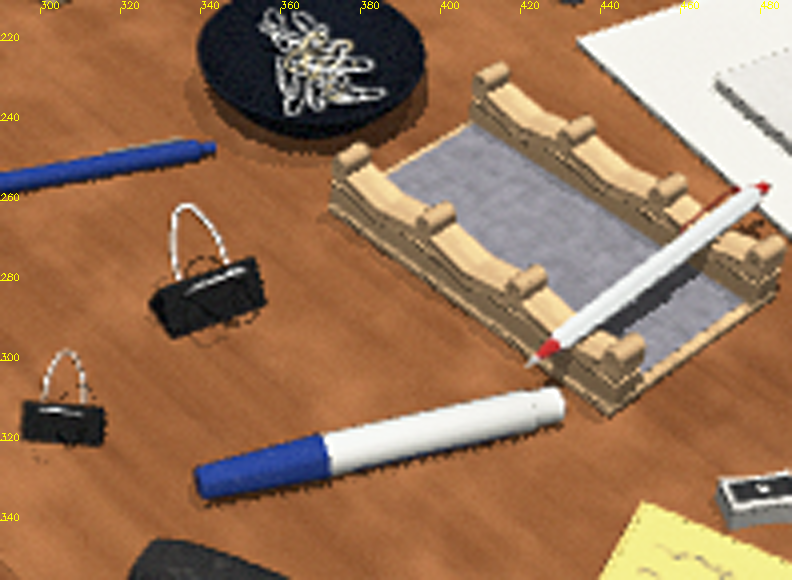

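The crops confirm the choices: the clip body centre is at about (366,255) in top and is larger than its twin. The wide tray bay is on the left in the top view. The marker's white end (435,224) lies close to the parked pen's tip (431,221). Next I triangulate and fit poses.

```bash
cat > m.py <<'E'
from h import *
from scipy.optimize import least_squares
T1=lambda x,y:('top0',(165+x/4,150+y/4));T2=lambda x,y:('top0',(290+x/4,150+y/4))
S1=lambda x,y:('scene0',(200+x/4,150+y/4));S2=lambda x,y:('scene0',(290+x/4,210+y/4))
def t(a,b):return tri(ray(*a),ray(*b))
def fit(name,fe,x0):
    def r(p):
        c,s=np.cos(p[2]),np.sin(p[2]);o=[]
        for (f,uv),(X,Y,Z) in fe:o+=list(proj(f,[p[0]+c*X-s*Y,p[1]+s*X+c*Y,Z])-uv)
        return np.array(o)
    q=least_squares(r,x0,diff_step=1e-3,x_scale=[.01,.01,.1]);print(name,q.x.round(4),'res px',np.abs(q.fun).mean().round(2),np.abs(q.fun).max().round(2));return q.x
print('marker white',t(T2(580,300),S2(562,405)),'blue',t(T2(467,568),S2(203,483)))
print('ball end',t(T2(157,290),S1(573,387)),'tip',t(T2(20,570),S1(233,446)))
fins=[.069,.023,-.023,-.069]
fe=[(T2(a,b),(-.04,y,.032)) for (a,b),y in zip([(297,240),(402,238),(503,240),(607,240)],fins)]
fe+=[(T2(a,b),(.04,y,.032)) for (a,b),y in zip([(295,68),(398,68),(500,66),(600,68)],fins)]
fe+=[(S2(a,b),(-.04,y,.032)) for (a,b),y in zip([(352,148),(436,208),(527,272),(627,340)],fins)]
fe+=[(S2(a,b),(.04,y,.032)) for (a,b),y in zip([(492,68),(578,123),(668,181),(765,241)],fins)]
fit('rest',fe,[.5,0,0])
print('fin z',t(T2(297,240),S2(352,148)),t(T2(600,68),S2(765,241)))
cs=[(.047,.0745),(.047,-.0745),(-.047,-.0745),(-.047,.0745)]
fe=[(T1(a,b),(x,y,.012)) for (a,b),(x,y) in zip([(38,98),(360,61),(385,256),(57,298)],cs)]
fe+=[(S1(a,b),(x,y,.012)) for (a,b),(x,y) in zip([(333,40),(548,147),(412,237),(197,111)],cs)]
fit('tray',fe,[.5,.3,0]);print('tray z',t(T1(57,298),S1(197,111)),t(T1(385,256),S1(412,237)))
es=[(.0115,.029),(.0115,-.029),(-.0115,-.029),(-.0115,.029)]
fe=[(T1(a,b),(x,y,.012)) for (a,b),(x,y) in zip([(205,428),(182,557),(130,547),(155,422)],[(-.0115,.029),(-.0115,-.029),(.0115,-.029),(.0115,.029)][0:4])]
# image: up=+x world, left=+y ; eraser y axis up => its x to right
fe=[(f,(-X,Y,Z)) for f,(X,Y,Z) in fe]
fit('eraser',fe,[.4,.3,-1.5]);
fe=[(T1(383,472),(0,0,.081)),(T1(410,565),(.018,-.031,0)),(T1(338,547),(-.018,-.031,0)),(T1(447,440),(.018,.031,0.005)),
 (S1(178,389),(-.018,-.031,0)),(S1(304,353),(.018,-.031,0)),(S1(150,350),(-.018,.031,0))]
fit('stamp a',fe,[.4,.2,-1.5])
fe=[(T1(410,565),(.018,-.031,0)),(T1(338,547),(-.018,-.031,0)),(T1(447,440),(.018,.031,0)),(S1(178,389),(.018,-.031,0)),(S1(304,353),(.018,.031,0)),(S1(150,350),(-.018,-.031,0)),(T1(383,472),(0,0,.081))]
fit('stamp b',fe,[.4,.2,-1.5])
print('dish',at('top0',T2(148,150)[1],.024),'scene',at('scene0',S1(671,300)[1],.024))
for P in ([0,0,.0],[0,0,.03]):
    pass
print('clip base top',at('top0',T2(305,421)[1],.004),'handles',at('top0',T2(312,414)[1],.036),'lug apex',at('top0',T2(265,405)[1],.036),at('top0',T2(358,420)[1],.036))
print('clip scene bottom corners',at('scene0',S1(532,577)[1],0),at('scene0',S1(627,540)[1],0),'apex',at('scene0',S1(547,445)[1],.036))
print('axis pts',at('top0',T2(319,375)[1],.008),at('top0',T2(294,467)[1],.004))
E
python3 m.py
```

```text
marker white [ 0.4904 -0.1539  0.0138] blue [ 0.3684 -0.1019  0.0137]
ball end [0.49   0.0366 0.009 ] tip [0.3621 0.0947 0.0085]
rest [0.5703 0.     0.    ] res px 32.14 52.0
fin z [ 0.5087 -0.0234  0.0376] [ 0.591  -0.1582  0.0376]
tray [0.5347 0.2388 0.    ] res px 4.14 7.5
tray z [0.4763 0.3017 0.0177] [0.5004 0.1593 0.0117]
eraser [ 0.3931  0.2496 -1.6814] res px 0.3 0.85
stamp a [ 0.4012  0.1555 -1.3482] res px 9.38 25.6
stamp b [ 0.3972  0.1534 -1.8208] res px 1.27 2.75
dish [0.5495 0.0433] scene [0.5483 0.0402]
clip base top [ 0.432  -0.0304] handles [ 0.4302 -0.0297] lug apex [ 0.4336 -0.0093] [ 0.4281 -0.0497]
clip scene bottom corners [ 0.4145 -0.031 ] [ 0.4555 -0.0385] apex [ 0.4407 -0.0078]
axis pts [ 0.4524 -0.0361] [ 0.4111 -0.0257]
```

```bash
sed -i 's/return p\[:2\].round(1)/return p[:2]/' h.py; sed -i 's/diff_step=1e-3,x_scale/x_scale/' m.py; python3 m.py|grep -E "rest|tray|eras|stamp"
python3 - <<'E'
from m import *
print('---top only')
fit('rest top',fe0:=[(T2(a,b),(-.04,y,.032)) for (a,b),y in zip([(297,240),(402,238),(503,240),(607,240)],fins)]+[(T2(a,b),(.04,y,.032)) for (a,b),y in zip([(295,68),(398,68),(500,66),(600,68)],fins)],[.5,0,.1])
fe=[(T1(a,b),(x,y,.012)) for (a,b),(x,y) in zip([(38,98),(360,61),(385,256),(57,298)],cs)]
fit('tray top',fe,[.5,.3,.1])
c=snap('wrist','w0');print(c['mtx'],c['rvec'],c['tvec'])
E
```

```text
rest [ 0.5528 -0.0901  0.0243] res px 1.09 2.26
tray [0.5347 0.2392 0.1543] res px 0.74 1.63
tray z [0.4763 0.3017 0.0177] [0.5004 0.1593 0.0117]
eraser [ 0.3932  0.2495 -1.6971] res px 0.29 0.68
stamp a [ 0.3955  0.1561 -0.9693] res px 9.45 18.03
stamp b [ 0.397   0.1533 -1.7994] res px 1.24 3.05
marker white [ 0.4904 -0.1539  0.0138] blue [ 0.3684 -0.1019  0.0137]
ball end [0.49   0.0366 0.009 ] tip [0.3621 0.0947 0.0085]
rest [ 0.5528 -0.0901  0.0243] res px 1.09 2.26
fin z [ 0.5087 -0.0234  0.0376] [ 0.591  -0.1582  0.0376]
tray [0.5347 0.2392 0.1543] res px 0.74 1.63
tray z [0.4763 0.3017 0.0177] [0.5004 0.1593 0.0117]
eraser [ 0.3932  0.2495 -1.6971] res px 0.29 0.68
stamp a [ 0.3955  0.1561 -0.9693] res px 9.45 18.03
stamp b [ 0.397   0.1533 -1.7994] res px 1.24 3.05
dish [0.5495 0.0433] scene [0.5483 0.0402]
clip base top [ 0.432  -0.0304] handles [ 0.4302 -0.0297] lug apex [ 0.4336 -0.0093] [ 0.4281 -0.0497]
clip scene bottom corners [ 0.4145 -0.031 ] [ 0.4555 -0.0385] apex [ 0.4407 -0.0078]
axis pts [ 0.4524 -0.0361] [ 0.4111 -0.0257]
---top only
rest top [ 0.5503 -0.0912  0.0272] res px 0.26 0.61
tray top [0.5338 0.2388 0.1592] res px 0.73 1.03
[[371.64829954   0.         323.62961594]
 [  0.         371.64829954 239.39763636]
 [  0.           0.           1.        ]] [-2.31574148 -1.76458208 -0.24094079] [-0.62421864 -0.03418547  0.39139925]
```

```bash
cat >> h.py <<'E'
def plan(x,y,z,psi):
    "twist units first, then tool shifts in units of 0.03 m"
    o=robot.get_obs();p=o['position'];q=o['tool_rot']
    from scipy.spatial.transform import Rotation as R
    ty=R.from_quat(q).apply([0,1,0]);cur=np.arctan2(ty[1],ty[0])
    d=(cur-psi+np.pi/2)%np.pi-np.pi/2
    psi=cur-d;e=np.array([x,y])-p[:2]
    print('t',round(o['time'],1),'pos',p.round(4),'psi',round(cur,4),'w',round(o['grip_width'],4),'q6',o['q'][5].round(2),'F',o['ft_force'].round(1),'| twist',round(d/.1,2),'tx',round(e@[-np.sin(psi),np.cos(psi)]/.03,2),'ty',round(e@[np.cos(psi),np.sin(psi)]/.03,2),'tz',round((p[2]-z)/.03,2))
E
python3 - <<'E'
from h import *
T2=lambda x,y:(290+x/4,150+y/4)
for n,a,b in(('marker',(580,300),(467,568)),('ball',(157,290),(20,570))):
    z=.008 if n=='marker' else .0045
    A=at('top0',T2(*a),z);B=at('top0',T2(*b),z);print(n,(A+B)/2,np.arctan2(*(A-B)[::-1]),np.linalg.norm(A-B))
print('parked',at('top0',T2(567,275),.026),at('top0',T2(543,15),.026))
print('cup base scene',at('scene0',(373,198),0),'rim top',at('top0',(277,137),.1),at('top0',(297,137),.1),'L',at('top0',(256,137),.1))
print('box',tri(ray('top0',(143,190)),ray('scene0',(243,117))))
plan(.38,.25,.22,1.168)
plan(.38,.0,.22,1.168)
E
```

```text
marker [ 0.429  -0.1283] -0.401732239136842 0.132987818991064
ball [0.42595 0.066  ] -0.42503335147673676 0.1401717874609581
parked [ 0.4975 -0.1442] [ 0.6181 -0.1348]
cup base scene [0.6332 0.1175] rim top [0.6125 0.1318] [0.6137 0.0984] L [0.6112 0.1666]
box [0.5046 0.3402 0.1229]
t 0.1 pos [0.1663 0.6019 0.2218] psi 1.301 w 0.087 q6 -0.18 F [-0.3  0.3  0.4] | twist 1.33 tx -11.15 ty -8.0 tz 0.06
t 0.1 pos [0.1663 0.6019 0.2218] psi 1.301 w 0.087 q6 -0.18 F [-0.3  0.3  0.4] | twist 1.33 tx -14.42 ty -15.66 tz 0.06
```

{"fn": "play_rows", "kwargs": {
  "steps": [1,0,0,0,0.66,1,0,0,0,0.67,1,-1,-0.7,0,0,1,-1,-0.7,0,0,1,-1,-0.7,0,0,1,-1,-0.7,0,0,1,-1,-0.7,0,0,1,-1,-0.7,0,0,1,-1,-0.7,0,0,1,-1,-0.7,0,0]
}}

```text
time: 1.15
position: [0.3219, 0.3524, 0.2225]
tool_rot: [0.2, 0.98, -0.0, -0.0]
ft_force: [0.3, 0.8, 0.0]
grip_width: 0.087
grip_force: 0.0
```

{"fn": "play_rows", "kwargs": {
  "steps": [1,-0.64,-1,0,0,1,-0.64,-1,0,0,1,-0.64,-1,0,0,1,-0.64,-1,0,0,1,-0.64,-1,0,0,1,-0.64,-1,0,0,1,-0.64,-1,0.2,0,1,-0.64,-1,0.2,0,1,-0.64,-1,0.2,0,1,-0.64,-1,0.2,0]
}}

```text
time: 2.15
position: [0.3806, 0.001, 0.1984]
tool_rot: [0.2, 0.98, 0.0, 0.0]
ft_force: [0.5, 0.3, -0.0]
grip_width: 0.0869
grip_force: 0.0
```

Run:
```python
from h import *
plan(.429,-.128,.15,1.169)
snap('wrist','w1')
plan(.429,-.128,.15,1.169)
```

```text
t 2.1 pos [0.3806 0.001  0.1984] psi 1.1678 w 0.0869 q6 -1.46 F [ 0.5  0.3 -0. ] | twist -0.01 tx -3.17 ty -3.33 tz 1.61
t 2.2 pos [ 0.3828 -0.0034  0.198 ] psi 1.1657 w 0.0872 q6 -1.46 F [ 1.5 -1.4 -0.7] | twist -0.03 tx -3.04 ty -3.22 tz 1.6
```

View pics/w1.png

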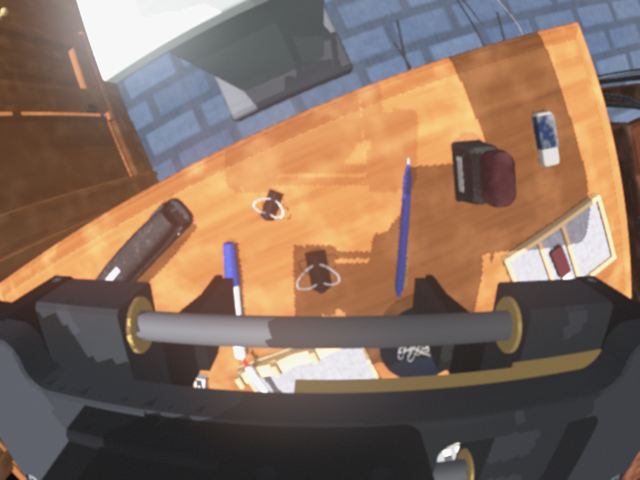

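The wrist picture (fisheye, image top is toward the robot) shows the marker from (231,243) blue end to (240,358) white end. The ballpoint runs from (408,160) to (400,293), the clip body is near (319,272), and the stamp and eraser are at right. I compare these with the fits.

Run:
```python
from h import *
for n,a,z in(('mk blue',(231,243),.008),('mk white',(240,358),.008),('ball tip',(408,159),.0045),('ball end',(400,294),.0045),('dish c',(412,350),.024),('eraser',(546,138),.012),('tray c1',(505,257),.012),('tray c2',(603,197),.012),('clip',(319,272),.01)):print(n,at('w1',a,z,True))
print(proj('w1',[.3684,-.1019,.008],True),proj('w1',[.4904,-.1539,.008],True))
a=cv2.imread('pics/w1.png')[150:300,200:440];cv2.imwrite('pics/w1c.png',cv2.resize(a,None,fx=3,fy=3,interpolation=cv2.INTER_CUBIC))
```

```text
mk blue [ 0.3714 -0.0964]
mk white [ 0.4974 -0.1527]
ball tip [0.3629 0.0979]
ball end [0.4928 0.042 ]
dish c [0.5529 0.0326]
eraser [0.393 0.25 ]
tray c1 [0.4981 0.1639]
tray c2 [0.4841 0.3134]
clip [ 0.4337 -0.0262]
[225.03404624 242.41859478] [236.22181151 353.5800898 ]
```

{"fn": "play_rows", "kwargs": {
  "steps": [0,-0.6,-0.64,0.3,0,0,-0.6,-0.64,0.3,0,0,-0.6,-0.64,0.3,0,-0.1,-0.6,-0.64,0.3,0,-0.1,-0.6,-0.64,0.3,0,-0.1,0,0,0,0,-0.1,0,0,0,0,-0.1,0,0,0,0,-0.1,0,0,0,0,-0.1,0,0,0,0]
}}

```text
time: 3.2
position: [0.4254, -0.1203, 0.1539]
tool_rot: [0.199, 0.98, 0.0, 0.0]
ft_force: [-0.2, -1.1, -0.1]
grip_width: 0.0389
grip_force: 0.0
```

Run:
```python
from h import *
plan(.429,-.128,.05,1.169)
snap('wrist','w2')
```

```text
t 3.2 pos [ 0.4254 -0.1203  0.1539] psi 1.1691 w 0.0389 q6 -1.7 F [-0.2 -1.1 -0.1] | twist 0.0 tx -0.21 ty -0.19 tz 3.46
```

View pics/w2.png

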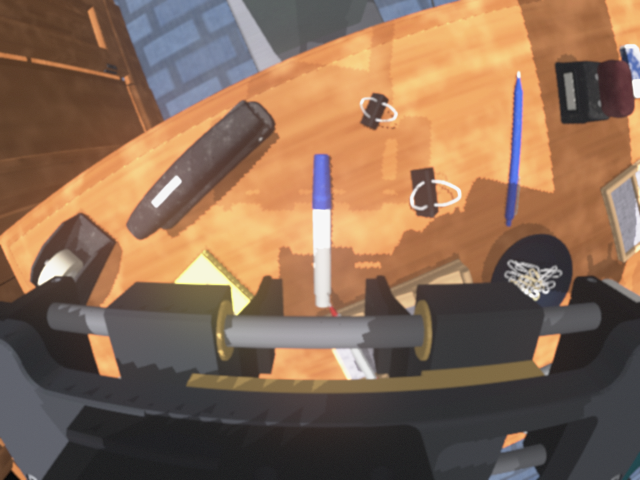

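Wrist: the marker runs from (321,155) to (323,306), centred between the fingers (280 and 367). The red tip of the parked pen is at (334,312), just beside its white end.

Run:
```python
from h import *
A=at('w2',(321,154),.008,True);B=at('w2',(323,306),.008,True)
print(A,B,(A+B)/2,np.arctan2(*(B-A)[::-1]),np.linalg.norm(B-A))
print('parked tip',at('w2',(333,313),.025,True))
P=at('w2',(518,73),.0045,True);Q=at('w2',(510,224),.0045,True);print('ball',P,Q,(P+Q)/2,np.arctan2(*(Q-P)[::-1]),np.linalg.norm(P-Q))
print('dish',at('w2',(534,272),.024,True),'clip',at('w2',(425,193),.01,True))
plan(*((A+B)/2-[.005,-.002]),.003,1.16)
plan(.429,-.1275,.003,1.16)
```

```text
[ 0.3697 -0.0985] [ 0.4962 -0.1504] [ 0.43295 -0.12445] -0.3893340711972849 0.13673280513468594
parked tip [ 0.4983 -0.1417]
ball [0.3632 0.0976] [0.4933 0.0421] [0.42825 0.06985] -0.40322078895435526 0.14144348694796802
dish [0.5409 0.0476] clip [ 0.4332 -0.0292]
t 3.2 pos [ 0.4255 -0.1204  0.1539] psi 1.169 w 0.0395 q6 -1.7 F [ 0.3 -0.1 -1.4] | twist 0.09 tx -0.1 ty -0.03 tz 5.03
t 3.2 pos [ 0.4255 -0.1204  0.1539] psi 1.169 w 0.0395 q6 -1.7 F [ 0.3 -0.1 -1.4] | twist 0.09 tx -0.2 ty -0.17 tz 5.03
```

{"fn": "play_rows", "kwargs": {
  "grip_force": 20,
  "steps": [-0.1,-0.05,-0.04,0.8,0.09,-0.1,-0.05,-0.04,0.8,0,-0.1,-0.05,-0.03,0.8,0,-0.1,-0.05,0,0.8,0,-0.1,0,0,0.8,0,-0.1,0,0,0.6,0,-0.1,0,0,0.36,0,-0.1,0,0,0,0,-1,0,0,0,0,-1,0,0,0,0]
}}

```text
time: 4.25
position: [0.4304, -0.1267, 0.0056]
tool_rot: [0.204, 0.979, -0.0, 0.001]
ft_force: [0.6, 0.2, -0.1]
grip_width: 0.0302
grip_force: 0.0
```

{"fn": "play_rows", "kwargs": {
  "steps": [-1,0,0,0,0,-1,0,0,0,0,-1,0,0,0,0,-1,0,0,0,0,-1,0.5,0,0,0,-1,0.6,0,0,0,-1,0,0,-0.5,0,-1,0,0,-1,0,-1,0,0,-1,0,-1,0,0,0,0]
}}

```text
time: 5.25
position: [0.4012, -0.1142, 0.0823]
tool_rot: [0.204, 0.979, -0.001, 0.003]
ft_force: [0.8, 0.4, -0.6]
grip_width: 0.0148
grip_force: 20.0
```

Run:
```python
from h import *
plan(.551,-.0905,.10,1.597)
snap('scene','s1');snap('wrist','w3')
a=cv2.imread('pics/s1.png')[180:480,0+200:600];b=cv2.imread('pics/w3.png')[100:400,150:550]
cv2.imwrite('pics/v1.png',np.hstack([a,b]))
```

```text
t 5.2 pos [ 0.4012 -0.1142  0.0823] psi 1.1591 w 0.0148 q6 -1.71 F [ 0.8  0.4 -0.6] | twist -4.38 tx -5.01 ty 0.66 tz -0.59
```

View pics/v1.png

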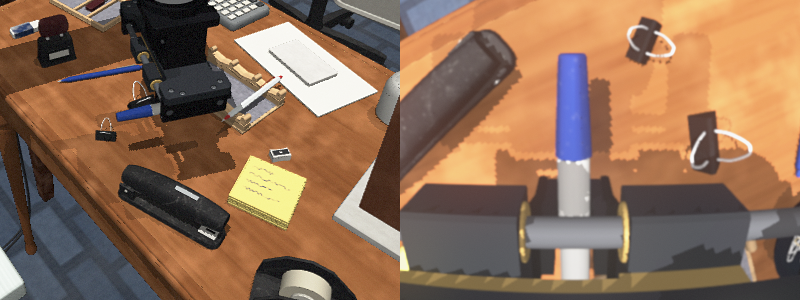

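{"fn": "play_rows", "kwargs": {
  "steps": [-1,0,0,-0.2,-1,-1,0,0,-0.2,-1,-1,0,0,-0.1,-1,-1,0,0,-0.1,-1,-1,-0.5,0,0,-0.38,-1,-1,0.1,0,0,-1,-1,0.15,0,0,-1,-1,0.15,0,0,-1,-1,0.15,0,0,-1,-0.5,0.1,0,0]
}}

```text
time: 6.35
position: [0.5512, -0.0902, 0.096]
tool_rot: [-0.013, 1.0, 0.0, -0.0]
ft_force: [0.6, -0.5, -0.1]
grip_width: 0.0145
grip_force: 20.0
```

Run:
```python
from h import *
plan(.552,-.09,.029,1.597)
snap('wrist','w4');snap('scene','s2');plan(.552,-.09,.029,1.597)
a=cv2.imread('pics/s2.png')[180:480,0+200:600];b=cv2.imread('pics/w4.png')[100:400,150:550]
cv2.imwrite('pics/v2.png',np.hstack([a,b]))
```

```text
t 6.3 pos [ 0.5512 -0.0902  0.096 ] psi 1.5977 w 0.0145 q6 -1.96 F [ 0.6 -0.5 -0.1] | twist 0.01 tx -0.03 ty 0.0 tz 2.23
t 6.5 pos [ 0.5506 -0.0901  0.096 ] psi 1.5984 w 0.0146 q6 -1.96 F [ 0.5 -0.3 -0.5] | twist 0.01 tx -0.05 ty 0.0 tz 2.23
```

View pics/v2.png

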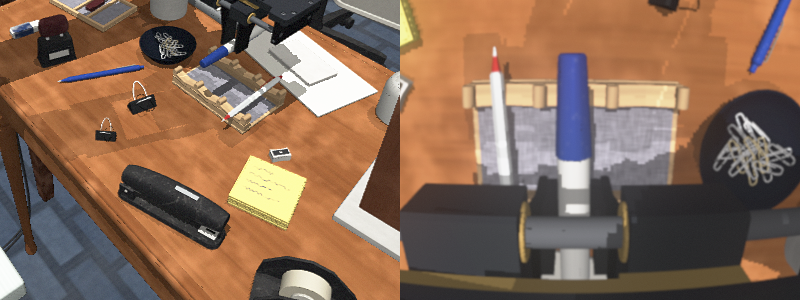

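The marker hangs over the middle lane between fins at view x=540 and 612, and is aligned to about 1 mm. Lowering it and releasing.

{"fn": "play_rows", "kwargs": {
  "steps": [-1,-0.03,0.03,0.6,0,-1,0,0,0.6,0,-1,0,0,0.5,0,-1,0,0,0.3,0,-1,0,0,0.2,0,-1,0,0,0,0,-0.5,0,0,0,0,-0.4,0,0,0,0,-0.4,0,0,0,0,-0.4,0,0,0,0]
}}

```text
time: 7.45
position: [0.5503, -0.0896, 0.0323]
tool_rot: [-0.013, 1.0, -0.0, 0.0]
ft_force: [0.3, -0.1, -0.6]
grip_width: 0.0258
grip_force: 0.0
```

{"fn": "play_rows", "kwargs": {
  "steps": [-0.4,0,0,-0.5,0,-0.4,0,0,-1,0,-0.4,0,0,-1,0,-0.4,0,0.3,-0.5,0,-0.3,0,0.6,0,0,-0.3,0,0.6,0,0,-0.2,0,0.6,0,0,-0.2,0,0.6,0,0,-0.2,0,0.5,0,0,-0.2,0,0,0,0]
}}

```text
time: 8.45
position: [0.547, 0.0081, 0.1219]
tool_rot: [-0.014, 1.0, 0.0, -0.0]
ft_force: [-0.2, 0.3, 0.3]
grip_width: 0.0349
grip_force: 0.0
```

Run:
```python
from h import *
plan(.428,.0675,.1,1.157)
snap('wrist','w5');snap('scene','s3')
a=cv2.imread('pics/s3.png')[180:480,0+200:600];b=cv2.imread('pics/w5.png')[100:400,50:450]
cv2.imwrite('pics/v3.png',np.hstack([a,b]))
```

```text
t 8.4 pos [0.547  0.0081 0.1219] psi 1.5994 w 0.0349 q6 -1.79 F [-0.2  0.3  0.3] | twist 4.42 tx 4.43 ty 0.22 tz 0.73
```

View pics/v3.png

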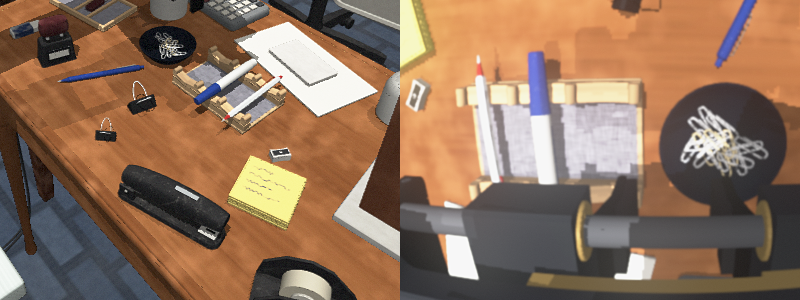

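Marker lies in the middle lane across both rails (view (540,60)-(545,185)), beside the parked pen. Next is the ballpoint.

{"fn": "play_rows", "kwargs": {
  "steps": [-0.2,0,0,0,1,-0.2,0,0,0,1,-0.2,0,0,0,1,-0.2,0,0,0,1,-0.2,0.7,0,0,0.42,-0.2,1,0.05,0,0,-0.2,1,0.05,0,0,-0.2,1,0.05,0,0,-0.2,0.7,0.05,0,0,-0.2,0,0,0,0]
}}

```text
time: 9.55
position: [0.4252, 0.0648, 0.1216]
tool_rot: [0.206, 0.979, -0.0, -0.002]
ft_force: [0.7, 0.0, -0.1]
grip_width: 0.0348
grip_force: 0.0
```

```bash
cat >> h.py <<'E'
def blue(f,z,lo,hi,fish=True,roi=None):
    a=cv2.imread(f'pics/{f}.png');h=cv2.cvtColor(a,cv2.COLOR_BGR2HSV);m=cv2.inRange(h,lo,hi)
    n,l,s,c=cv2.connectedComponentsWithStats(m)
    for i in range(1,n):
        if s[i,4]>150:
            ys,xs=np.where(l==i);P=np.array([at(f,(x,y),z,fish) for x,y in zip(xs,ys)])
            (cx,cy),(w,hh),an=cv2.minAreaRect((P*1000).astype(np.float32));bx=cv2.boxPoints(((cx,cy),(w,hh),an))
            e=bx[1]-bx[0] if np.linalg.norm(bx[1]-bx[0])>np.linalg.norm(bx[2]-bx[1]) else bx[2]-bx[1]
            print(f,'px',c[i].round(),'area',s[i,4],'ctr',round(cx/1000,4),round(cy/1000,4),'size',round(w,1),round(hh,1),'axis',round(np.arctan2(e[1],e[0]),3))
E
python3 - <<'E'
from h import *
plan(.427,.068,.003,1.156)
snap('wrist','w6')
blue('w6',.0045,(105,120,40),(130,255,255))
blue('top0',.0045,(105,140,60),(130,255,255),False)
E
```

```text
t 9.6 pos [0.4252 0.0648 0.1216] psi 1.1555 w 0.0348 q6 -1.27 F [ 0.7  0.  -0.1] | twist -0.0 tx -0.01 ty 0.12 tz 3.95
w6 px [329. 203.] area 530 ctr 0.4037 0.0795 size 5.4 76.4 axis -0.414
top0 px [313. 255.] area 245 ctr 0.4295 0.0655 size 6.3 134.5 axis -0.423
top0 px [411. 279.] area 168 ctr 0.3895 -0.1103 size 13.1 44.9 axis -0.363
```

{"fn": "play_rows", "kwargs": {
  "steps": [-0.2,0,0.07,0.8,0,-0.3,0,0.07,0.8,0,-0.4,0,0,0.8,0,-0.4,0,0,0.7,0,-0.4,0,0,0.5,0,-0.4,0,0,0.35,0,-0.4,0,0,0,0,-0.4,0,0,0,0,-1,0,0,0,0,-1,0,0,0,0]
}}

```text
time: 10.6
position: [0.4311, 0.0682, 0.0039]
tool_rot: [0.206, 0.978, 0.0, 0.001]
ft_force: [-1.2, -0.2, -0.2]
grip_width: 0.0174
grip_force: 0.0
```

{"fn": "play_rows", "kwargs": {
  "steps": [-1,0,0,0,0,-1,0,0,0,0,-1,0,0,0,0,-1,0,0,0,0,-1,0,0,-0.6,0,-1,0,0,-1,0,-1,0,0,-1,0,-1,0,0,-0.6,0,-1,0,0,0,-1,-1,0,0,0,-1]
}}

```text
time: 11.6
position: [0.4307, 0.0683, 0.1001]
tool_rot: [0.106, 0.994, 0.0, 0.001]
ft_force: [0.5, 0.2, 0.8]
grip_width: 0.0091
grip_force: 20.0
```

Run:
```python
from h import *
plan(.551,-.0442,.1,1.597)
snap('wrist','w7')
blue('w7',.095,(105,120,40),(130,255,255))
```

```text
t 11.6 pos [0.4307 0.0683 0.1001] psi 1.3592 w 0.0091 q6 -1.46 F [0.5 0.2 0.8] | twist -2.38 tx -3.91 ty -3.85 tz 0.0
w7 px [323. 212.] area 1276 ctr 0.391 0.0767 size 6.3 55.7 axis -0.207
w7 px [148. 360.] area 221 ctr 0.4555 -0.0429 size 13.2 9.4 axis 0.096
w7 px [322. 363.] area 432 ctr 0.4731 0.0586 size 8.2 18.3 axis -0.216
```

{"fn": "play_rows", "kwargs": {
  "steps": [-1,0,0,0,-1,-1,0,0,0,-1,-1,0,0,0,-0.38,-1,-0.6,-0.6,0,0,-1,-0.7,-0.7,0,0,-1,-0.7,-0.7,0,0,-1,-0.7,-0.7,0,0,-1,-0.7,-0.65,0,0,-1,-0.6,-0.5,0,0,-1,0,0,0,0]
}}

```text
time: 12.65
position: [0.5562, -0.0469, 0.0992]
tool_rot: [-0.009, 1.0, -0.001, 0.002]
ft_force: [0.3, -0.5, -0.2]
grip_width: 0.0088
grip_force: 20.0
```

Run:
```python
from h import *
plan(.554,-.044,.028,1.597)
c=snap('wrist','w8');plan(.554,-.044,.028,1.597)
blue('w8',.10,(105,120,40),(130,255,255))
a=cv2.imread('pics/w8.png');g=a[180:215,:,:].astype(int)
# near-rail fins: bright wood; print predicted fin pixel positions
for y in(.069,.023,-.023,-.069):
    cs,sn=np.cos(.026),np.sin(.026);print(proj('w8',[.552-.04*cs-sn*y,-.09-.04*sn+cs*y,.032],True).round(1))
cv2.imwrite('pics/w8c.png',cv2.resize(a[130:330,180:480],None,fx=2,fy=2))
```

```text
t 12.7 pos [ 0.5562 -0.0469  0.0992] psi 1.5894 w 0.0088 q6 -1.87 F [ 0.3 -0.5 -0.2] | twist -0.08 tx 0.07 ty 0.1 tz 2.37
t 12.7 pos [ 0.5535 -0.0453  0.0988] psi 1.5903 w 0.0091 q6 -1.87 F [-0.2  0.3 -0.3] | twist -0.07 tx -0.02 ty 0.04 tz 2.36
w8 px [253. 170.] area 615 ctr 0.4987 -0.0791 size 5.4 30.8 axis 0.0
w8 px [323. 226.] area 1647 ctr 0.5196 -0.0479 size 63.9 7.0 axis 0.024
w8 px [323. 307.] area 200 ctr 0.562 -0.047 size 8.7 6.3 axis 0.0
w8 px [321. 363.] area 397 ctr 0.5953 -0.0471 size 18.3 7.3 axis 0.026
[364.7 182.5]
[290.7 182.8]
[219.4 184.6]
[155.1 187.5]
```

View pics/w8c.png

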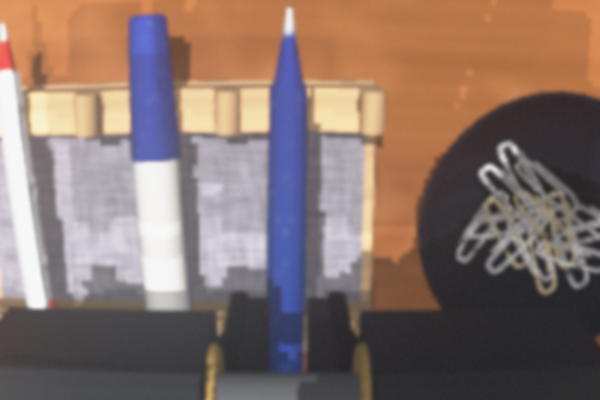

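The ballpoint hangs over the free +y lane (fins at crop x 228 and 373, pen at 288), about 4 mm to the right in hand terms. I shift it and lower.

{"fn": "play_rows", "kwargs": {
  "steps": [-1,0,0.06,0.5,-0.07,-1,0,0.04,0.6,0,-1,0,0,0.6,0,-1,0,0,0.4,0,-1,0,0,0.25,0,-1,0,0,0.05,0,-1,0,0,0,0,-0.6,0,0,0,0,-0.5,0,0,0,0,-0.5,0,0,0,0]
}}

```text
time: 13.7
position: [0.5533, -0.0417, 0.0278]
tool_rot: [-0.015, 1.0, -0.0, 0.001]
ft_force: [0.6, 0.3, 0.4]
grip_width: 0.0201
grip_force: 0.0
```

{"fn": "play_rows", "kwargs": {
  "steps": [-0.5,0,0,0,0,-0.5,0,0,-0.5,0,-0.5,0,0,-1,0,-0.4,0,0,-1,0,0,0.5,0,-1,0,0.4,1,0,0,0,0.6,1,0,0,0,0.6,1,0,0,0,0.6,0.6,0,0,0,0.6,0,0,0,0]
}}

```text
time: 14.7
position: [0.4267, -0.0443, 0.1323]
tool_rot: [-0.014, 1.0, 0.001, -0.002]
ft_force: [0.8, 0.3, -0.1]
grip_width: 0.0649
grip_force: 0.0
```

Run:
```python
from h import *
plan(.4325,-.029,.1,1.324)
snap('wrist','w9');snap('top','t2');snap('scene','s4')
blue('t2',.03,(105,140,60),(130,255,255),False)
def dark(f,fish,z):
    a=cv2.imread(f'pics/{f}.png');print(a.shape)
a=cv2.imread('pics/w9.png');b=cv2.imread('pics/s4.png')
x=cv2.resize(a[60:310,200:480],(392,350));y=cv2.resize(b[220:380,310:490],(394,350))
cv2.imwrite('pics/v4.png',np.hstack([x,y]))
for n in((.4325,-.029,0),):print(proj('w9',n,True))
```

```text
t 14.7 pos [ 0.4267 -0.0443  0.1323] psi 1.599 w 0.0649 q6 -1.96 F [ 0.8  0.3 -0.1] | twist 2.75 tx -0.06 ty 0.54 tz 1.08
[341.55996287 236.09069187]
```

View pics/v4.png

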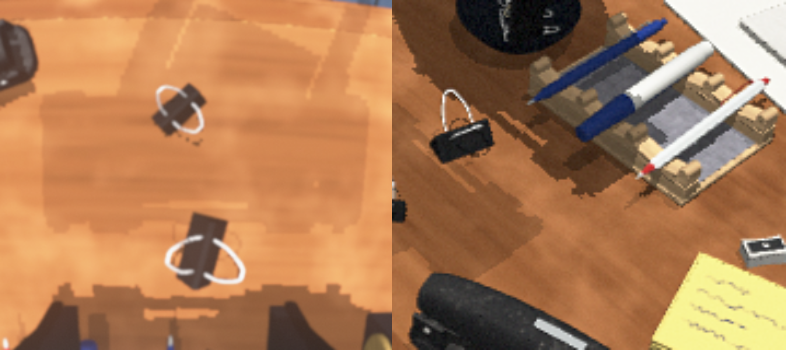

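Both pens lie in their lanes across both rails. The larger clip is at crop (205,250), with handle extremes at (166,258) and (243,270).

Run:
```python
from h import *
U=lambda x,y:(200+x/1.4,60+y/1.4)
print('body',at('w9',U(205,250),.008,True),'ends',at('w9',U(211,217),.008,True),at('w9',U(200,285),.008,True))
A=at('w9',U(166,258),.034,True);B=at('w9',U(243,270),.034,True);print('handles',A,B,(A+B)/2,np.arctan2(*(A-B)[::-1]))
plan(.4325,-.029,.016,1.324)
```

```text
body [ 0.4323 -0.0255] ends [ 0.4129 -0.0229] [ 0.4536 -0.0274]
handles [ 0.4301 -0.0476] [ 0.4356 -0.0066] [ 0.43285 -0.0271 ] -1.704146580966449
t 14.8 pos [ 0.4319 -0.0457  0.1326] psi 1.5998 w 0.0686 q6 -1.96 F [ 0.4 -0.2 -0.4] | twist 2.76 tx 0.12 ty 0.55 tz 3.89
```

{"fn": "play_rows", "kwargs": {
  "grip_force": 12,
  "steps": [0.6,0,0,0,0.95,0.6,0,0,0,0.95,0.6,0.05,0.3,0,0,0.6,0.04,0.28,0,0,0.6,0,0,0.8,0,0.6,0,0,0.8,0,0.6,0,0,0.5,0,0.6,0,0,0,0,0.6,0,0,0,0,0.6,0,0,0,0]
}}

```text
time: 15.85
position: [0.4308, -0.0274, 0.0699]
tool_rot: [0.08, 0.997, -0.0, 0.001]
ft_force: [0.0, 0.4, -0.3]
grip_width: 0.0696
grip_force: 0.0
```

Run:
```python
from h import *
plan(.432,-.028,.016,1.41)
```

```text
t 15.8 pos [ 0.4308 -0.0274  0.0699] psi 1.411 w 0.0696 q6 -1.73 F [ 0.   0.4 -0.3] | twist 0.01 tx -0.04 ty -0.01 tz 1.8
```

{"fn": "play_rows", "kwargs": {
  "steps": [0.6,-0.04,0,0.5,0,0.6,0,0,0.5,0,0.6,0,0,0.5,0,0.6,0,0,0.3,0,0.4,0,0,0,0,0.2,0,0,0,0,0,0,0,0,0,-0.2,0,0,0,0,-0.2,0,0,0,0,-0.2,0,0,0,0]
}}

```text
time: 16.85
position: [0.4316, -0.0278, 0.0156]
tool_rot: [0.08, 0.997, -0.0, 0.001]
ft_force: [0.6, 0.5, 2.8]
grip_width: 0.0395
grip_force: 12.0
```

Run:
```python
from h import *
plan(.432,-.028,.016,1.41);print(robot.get_obs()['grip_force'])
```

```text
t 16.9 pos [ 0.4316 -0.0278  0.0156] psi 1.41 w 0.0395 q6 -1.73 F [0.6 0.5 2.8] | twist 0.0 tx -0.01 ty -0.01 tz -0.01
12.000250368582783
```

{"fn": "play_rows", "kwargs": {
  "steps": [-0.4,0,0,-0.3,0,-0.4,0,0,-0.8,0,-0.4,0,0,-0.8,0,-0.4,0,0,-0.8,0,-0.4,0,0,-0.3,-1,-0.4,0,0,0,-1,-0.4,0,0,0,-1,-0.4,0,0,0,-0.9,-0.4,0,0,0,0,-0.4,0,0,0,0]
}}

```text
time: 17.85
position: [0.4311, -0.0276, 0.1056]
tool_rot: [-0.113, 0.994, -0.0, 0.0]
ft_force: [0.1, 0.3, -0.1]
grip_width: 0.0393
grip_force: 12.0
```

Run:
```python
from h import *
plan(.549,.043,.1,1.8)
snap('wrist','w10');snap('top','t3')
a=cv2.imread('pics/w5.png');b=cv2.imread('pics/top0.png')
def dish(f,z,fish,roi):
    a=cv2.imread(f'pics/{f}.png');h=cv2.cvtColor(a,cv2.COLOR_BGR2HSV);m=((h[...,2]<75)&((h[...,0]>95)|(h[...,2]<45))).astype(np.uint8)*255
    M=np.zeros_like(m);x,y,w,hh=roi;M[y:y+hh,x:x+w]=m[y:y+hh,x:x+w]
    cs,_=cv2.findContours(cv2.morphologyEx(M,cv2.MORPH_CLOSE,np.ones((5,5))),0,1);c=max(cs,key=cv2.contourArea)
    P=np.array([at(f,p[0],z,fish) for p in c]);(cx,cy),r=cv2.minEnclosingCircle((P*1000).astype(np.float32));e=cv2.fitEllipse((P*1000).astype(np.float32));print(f,cx,cy,r,e)
dish('w5',.024,True,(300,175,145,110))
dish('top0',.024,False,(295,158,65,60))
print(at('w5',(373,244),.024,True))
blue('top0',.012,(100,60,60),(130,255,255),False)
```

```text
t 17.9 pos [ 0.4311 -0.0276  0.1056] psi 1.7981 w 0.0393 q6 -2.12 F [ 0.1  0.3 -0.1] | twist -0.02 tx -4.36 ty 1.4 tz 0.19
w5 558.9589233398438 70.66944122314453 26.592309951782227 ((558.9227905273438, 73.17760467529297), (37.77043151855469, 48.91194534301758), 75.71823120117188)
top0 550.1585083007812 44.26002883911133 47.30855178833008 ((549.9072265625, 44.186954498291016), (92.00115966796875, 92.62663269042969), 2.553230047225952)
[0.5492 0.0448]
top0 px [161.  14.] area 320 ctr 0.8865 0.3647 size 52.8 29.6 axis 0.021
top0 px [214.  16.] area 674 ctr 0.8745 0.2604 size 88.8 58.8 axis 0.182
top0 px [412.  33.] area 20885 ctr 0.8599 -0.0952 size 147.8 735.3 axis -1.525
top0 px [161.  83.] area 2405 ctr 0.7264 0.3379 size 87.2 341.1 axis -0.029
top0 px [144. 207.] area 513 ctr 0.5069 0.3692 size 91.3 22.6 axis 0.0
top0 px [312. 255.] area 303 ctr 0.4277 0.066 size 7.9 135.0 axis -0.421
top0 px [ 59. 261.] area 623 ctr 0.4022 0.5121 size 93.2 28.5 axis 1.571
top0 px [199. 382.] area 46586 ctr 0.2044 0.088 size 1062.1 333.5 axis 1.452
top0 px [116. 271.] area 263 ctr 0.3889 0.4033 size 96.8 18.8 axis 1.036
top0 px [127. 267.] area 293 ctr 0.3988 0.3909 size 70.4 14.6 axis 1.254
top0 px [411. 279.] area 192 ctr 0.3892 -0.1085 size 14.0 45.3 axis -0.381
top0 px [ 19. 278.] area 162 ctr 0.3723 0.5624 size 87.9 8.2 axis 1.353
top0 px [363. 367.] area 1454 ctr 0.239 -0.0253 size 107.4 47.0 axis 1.554
top0 px [173. 469.] area 1344 ctr 0.0703 0.2883 size 37.4 113.5 axis -1.556
top0 px [126. 469.] area 260 ctr 0.0681 0.3614 size 20.5 35.8 axis -0.019
```

{"fn": "play_rows", "kwargs": {
  "steps": [-0.4,-0.88,0.29,0,0,-0.4,-0.88,0.29,0,0,-0.4,-0.88,0.29,0,0,-0.4,-0.88,0.29,0,0,-0.4,-0.88,0.28,0,0,-0.4,0,0,0,-0.75,-0.4,0,0,0,-0.75,-0.4,0,0,0.5,0,-0.4,0,0,0.5,0,-0.4,0,0,0,0]
}}

```text
time: 18.95
position: [0.5483, 0.0446, 0.0735]
tool_rot: [-0.188, 0.982, 0.001, -0.002]
ft_force: [-0.8, 0.2, 1.0]
grip_width: 0.0399
grip_force: 12.0
```

Run:
```python
from h import *
plan(.55,.0442,.026,1.95)
snap('wrist','w11');snap('top','t4');plan(.55,.0442,.026,1.95)
a=cv2.imread('pics/w11.png');b=cv2.imread('pics/t4.png')
cv2.imwrite('pics/v5.png',np.hstack([cv2.resize(a[120:320,200:440],(420,350)),cv2.resize(b[100:250,230:390],(373,350))]))
```

```text
t 18.9 pos [0.5483 0.0446 0.0735] psi 1.9492 w 0.0399 q6 -2.07 F [-0.8  0.2  1. ] | twist -0.01 tx -0.05 ty -0.03 tz 1.58
t 19.1 pos [0.5497 0.0444 0.0751] psi 1.9495 w 0.0397 q6 -2.07 F [ 0.8 -0.9 -0.5] | twist -0.0 tx -0.01 ty -0.01 tz 1.64
```

View pics/v5.png

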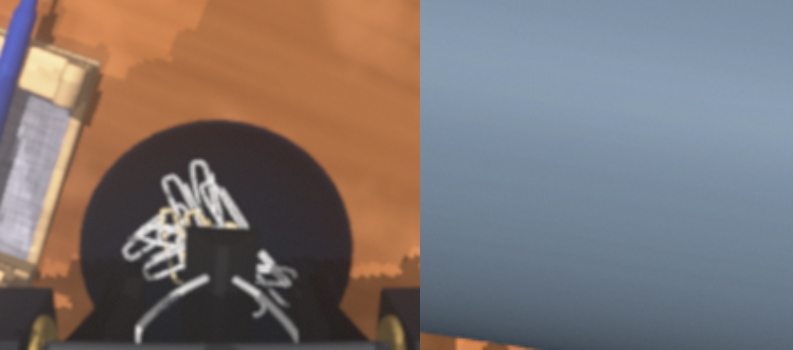

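The clip hangs upright, centred laterally over the dish (rim crop x 80 to 353, clip at 218). Lowering it.

{"fn": "play_rows", "kwargs": {
  "steps": [-0.4,0,0,0.4,0,-0.4,0,0,0.4,0,-0.4,0,0,0.3,0,-0.4,0,0,0.2,0,-0.4,0,0,0.15,0,-0.4,0,0,0.1,0,-0.4,0,0,0.05,0,-0.4,0,0,0,0,-0.4,0,0,0,0,-0.4,0,0,0,0]
}}

```text
time: 20.05
position: [0.5503, 0.0443, 0.0276]
tool_rot: [-0.188, 0.982, -0.0, 0.0]
ft_force: [-0.5, 0.0, -0.1]
grip_width: 0.0398
grip_force: 12.0
```

Run:
```python
from h import *
plan(.55,.0442,.0236,1.95)
```

```text
t 20.1 pos [0.5503 0.0443 0.0276] psi 1.95 w 0.0398 q6 -2.07 F [-0.5  0.  -0.1] | twist -0.0 tx 0.01 ty 0.0 tz 0.13
```

{"fn": "play_rows", "kwargs": {
  "steps": [-0.4,0,0,0.05,0,-0.4,0,0,0.05,0,-0.4,0,0,0.03,0,-0.4,0,0,0,0,-0.05,0,0,0,0,0,0,0,0,0,0.05,0,0,0,0,0.1,0,0,0,0,0.1,0,0,0,0,0.1,0,0,0,0]
}}

```text
time: 21.05
position: [0.55, 0.0443, 0.0234]
tool_rot: [-0.188, 0.982, -0.0, 0.0]
ft_force: [1.0, 0.1, 0.1]
grip_width: 0.0473
grip_force: 0.0
```

{"fn": "play_rows", "kwargs": {
  "steps": [0.1,0,0,-0.2,0,0.1,0,0,-0.3,0,0.1,0,0,-0.5,0,0.1,0,0,-1,0,0.1,0,0,-1,0,0.1,0,0,-1,0,0.1,0,0,-1,0,0.1,0,0,-0.5,0,0.1,0,0,0,0,0.1,0,0,0,0]
}}

```text
time: 22.05
position: [0.5497, 0.0444, 0.1887]
tool_rot: [-0.188, 0.982, -0.0, 0.0]
ft_force: [-1.2, -0.3, -0.3]
grip_width: 0.0478
grip_force: 0.0
```

Run:
```python
from h import *
plan(.397,.1533,.2,1.342)
c=snap('wrist','w12')
# white handle pixels in dish: check clip stays
print(proj('w12',[.55,.0442,.03],True))
plan(.397,.1533,.2,1.342)
```

```text
t 22.1 pos [0.5497 0.0444 0.1887] psi 1.95 w 0.0478 q6 -2.07 F [-1.2 -0.3 -0.3] | twist 6.08 tx 5.78 ty 2.38 tz -0.38
[323.42073131 221.10728555]
t 22.1 pos [0.5492 0.0444 0.1879] psi 1.95 w 0.0478 q6 -2.07 F [ 0.4 -0.8 -0.5] | twist 6.08 tx 5.76 ty 2.38 tz -0.4
```

{"fn": "play_rows", "kwargs": {
  "steps": [0.3,0,0,-0.4,1,0.3,0,0,0,1,0.3,0,0,0,1,0.3,0,0,0,1,0.3,0,0,0,1,0.3,0,0,0,1,0.3,0.9,0.6,0,0.08,0.3,0.9,0.6,0,0,0.3,0.9,0.6,0,0,0.3,0.9,0.6,0,0]
}}

```text
time: 23.1
position: [0.459, 0.1394, 0.1988]
tool_rot: [0.115, 0.993, -0.0, -0.002]
ft_force: [-0.3, 0.0, 0.4]
grip_width: 0.0564
grip_force: 0.0
```

Run:
```python
from h import *
plan(.397,.1533,.065,1.342)
snap('wrist','w13')
plan(.397,.1533,.065,1.342)
a=cv2.imread('pics/w13.png');h=cv2.cvtColor(a,cv2.COLOR_BGR2HSV)
u,v=proj('w13',[.397,.1533,.081],True).astype(int);print(u,v,h[v-30:v+31:15,u-30:u+31:15].tolist())
print('top');h2=cv2.cvtColor(cv2.imread('pics/top0.png'),cv2.COLOR_BGR2HSV);print(h2[268,255:268:4].tolist(),h2[262,255:268:4].tolist(), h2[240,240:260:8].tolist())
```

```text
t 23.1 pos [0.459  0.1394 0.1988] psi 1.3413 w 0.0564 q6 -1.28 F [-0.3  0.   0.4] | twist -0.01 tx 2.12 ty -0.02 tz 4.46
t 23.1 pos [0.4536 0.1422 0.1985] psi 1.3431 w 0.0565 q6 -1.28 F [-4.5  1.8 -0.2] | twist 0.01 tx 1.92 ty -0.07 tz 4.45
322 151 [[[13, 151, 229], [12, 148, 197], [2, 112, 144], [5, 79, 107], [13, 154, 223]], [[13, 150, 229], [9, 84, 124], [1, 114, 152], [2, 113, 131], [12, 152, 223]], [[12, 155, 221], [7, 74, 117], [6, 119, 103], [5, 116, 101], [13, 145, 230]], [[13, 145, 234], [8, 110, 102], [5, 119, 107], [5, 113, 104], [12, 141, 147]], [[13, 148, 233], [13, 150, 230], [9, 128, 118], [11, 136, 122], [12, 145, 132]]]
top
[[179, 112, 100], [178, 120, 91], [178, 117, 96], [178, 115, 60]] [[179, 109, 84], [178, 115, 95], [178, 118, 93], [178, 112, 80]] [[12, 158, 158], [12, 161, 160], [12, 160, 161]]
```

```bash
cat > st.py <<'E'
from h import *
def seg(f,c,z,fish,half,cond):
    a=cv2.imread(f'pics/{f}.png');h=cv2.cvtColor(a,cv2.COLOR_BGR2HSV).astype(int)
    m=cond(h[...,0],h[...,1],h[...,2]).astype(np.uint8)*255
    u,v=proj(f,c,fish).astype(int);M=np.zeros_like(m);M[max(v-half,0):v+half,max(u-half,0):u+half]=m[max(v-half,0):v+half,max(u-half,0):u+half]
    M=cv2.morphologyEx(M,cv2.MORPH_OPEN,np.ones((3,3)));n,l,s,cc=cv2.connectedComponentsWithStats(M)
    i=1+np.argmax(s[1:,4]);ys,xs=np.where(l==i);P=np.array([at(f,(x,y),z,fish) for x,y in zip(xs,ys)])
    r=cv2.minAreaRect((P*1000).astype(np.float32));b=cv2.boxPoints(r)
    e=max((b[1]-b[0],b[2]-b[1]),key=np.linalg.norm);e=e*np.sign(e[0])
    print(f,'bbox',s[i],'rect',np.round(r[0],1),np.round(r[1],1),'mean',P.mean(0).round(4),'long axis',np.arctan2(e[1],e[0]).round(3))
E
python3 - <<'E'
from st import *
red=lambda h,s,v:((h<=7)|(h>172))&(s>90)&(v>35)
seg('w13',[.397,.1533,.081],.078,True,60,red)
seg('top0',[.397,.1533,.081],.078,False,30,red)
seg('t2',[.397,.1533,.081],.078,False,30,red)
E
```

```text
w13 bbox [ 307  118   37   63 2004] rect [395.9 155.4] [26.7 47.8] mean [0.3961 0.1554] long axis -0.265
top0 bbox [250 254  20  29 421] rect [395.3 152.9] [25.7 47.7] mean [0.395 0.153] long axis -0.259Traceback (most recent call last):
  File "<stdin>", line 5, in <module>
  File "st.py", line 7, in seg
    i=1+np.argmax(s[1:,4]);ys,xs=np.where(l==i);P=np.array([at(f,(x,y),z,fish) for x,y in zip(xs,ys)])
        ~~~~~~~~~^^^^^^^^^
    return _wrapfunc(a, 'argmax', axis=axis, out=out, **kwds)
    return bound(*args, **kwds)
ValueError: attempt to get argmax of an empty sequence
```

Run:
```python
from h import *
plan(.396,.1545,.058,1.309)
```

```text
t 23.1 pos [0.4536 0.1422 0.1985] psi 1.3431 w 0.0565 q6 -1.28 F [-4.5  1.8 -0.2] | twist 0.34 tx 1.96 ty -0.1 tz 4.68
```

{"fn": "play_rows", "kwargs": {
  "steps": [0.3,0.5,0,0,0.34,0.3,0.8,0,0,0,0.3,0.6,-0.1,0,0,0.3,0,0,0.8,0,0.3,0,0,0.8,0,0.3,0,0,0.8,0,0.3,0,0,0.5,0,0.3,0,0,0,0,0.3,0,0,0,0,0.3,0,0,0,0]
}}

```text
time: 24.15
position: [0.4054, 0.1502, 0.1137]
tool_rot: [0.131, 0.991, 0.0, 0.0]
ft_force: [-0.4, 0.2, -0.0]
grip_width: 0.0565
grip_force: 0.0
```

Run:
```python
from h import *
plan(.396,.1545,.058,1.309)
```

```text
t 24.1 pos [0.4054 0.1502 0.1137] psi 1.308 w 0.0565 q6 -1.21 F [-0.4  0.2 -0. ] | twist -0.01 tx 0.34 ty 0.06 tz 1.86
```

{"fn": "play_rows", "kwargs": {
  "grip_force": 25,
  "steps": [0.3,0.34,0.06,0,0,0.3,0,0,0.6,0,0.3,0,0,0.6,0,0.3,0,0,0.4,0,0.3,0,0,0.26,0,0.3,0,0,0,0,0,0,0,0,0,-0.4,0,0,0,0,-0.6,0,0,0,0,-0.6,0,0,0,0]
}}

```text
time: 25.15
position: [0.3959, 0.1546, 0.058]
tool_rot: [0.131, 0.991, 0.0, 0.0]
ft_force: [0.3, 0.0, -0.5]
grip_width: 0.0322
grip_force: 0.0
```

{"fn": "play_rows", "kwargs": {
  "steps": [-0.6,0,0,0,0,-0.6,0,0,-0.3,0,-0.6,0,0,-0.6,0,-0.6,0,0,-0.8,0,-0.6,0,0,-0.6,0,-0.6,0,0,-0.3,-0.2,-0.6,0,0,0,-1,-0.6,0,0,0,-1,-0.6,0,0,0,-1,-0.6,0,0,0,-1]
}}

```text
time: 26.15
position: [0.3951, 0.1545, 0.1355]
tool_rot: [-0.081, 0.997, -0.0, -0.0]
ft_force: [-0.0, -0.5, -1.0]
grip_width: 0.0268
grip_force: 25.0
```

Run:
```python
from st import *
plan(.5285,.2795,.14,1.727)
snap('top','t5');snap('scene','s5');snap('wrist','w14')
def box(f,fish=False):
    pass
# refine the tray from felt colour in top0
a=cv2.imread('pics/top0.png');h=cv2.cvtColor(a,cv2.COLOR_BGR2HSV)
print(h[195,205].tolist(),h[195,245].tolist(),h[240,220].tolist(),h[222,200].tolist())
for c in((.5285,.2795,.006),(.5415,.1905,.006)):
    seg('top0',c,.006,False,34,lambda h,s,v:(h>100)&(h<175)&(s<60)&(v>80))
```

```text
t 26.1 pos [0.3951 0.1545 0.1355] psi 1.7329 w 0.0268 q6 -1.62 F [-0.  -0.5 -1. ] | twist 0.06 tx -5.04 ty 3.42 tz -0.15
[129, 15, 171] [129, 16, 164] [12, 154, 181] [15, 110, 134]
top0 bbox [ 178  174   34   46 1321] rect [529.8 281.2] [79.9 54.7] mean [0.5294 0.2813] long axis 0.152
top0 bbox [232 169  25  44 894] rect [543.6 192.5] [79.8 37.7] mean [0.5435 0.1925] long axis 0.156
```

Run:
```python
from st import *
felt=lambda h,s,v:(h>95)&(h<178)&(s<70)&(v>80)
for f in('w13','w14','w12'):
    for c in((.5298,.2812,.006),(.5436,.1925,.006)):
        print(f,proj(f,c,True).round())
        try: seg(f,c,.006,True,70,felt)
        except Exception as e: print('x')
```

```text
w13 [470. 249.]
w13 bbox [ 440  208   61   77 3238] rect [532.6 283.9] [82.3 54.7] mean [0.5292 0.2834] long axis 0.157
w13 [392. 281.]
w13 bbox [ 331  315  126   33 3258] rect [605.8 187.6] [144.2  38.8] mean [0.6069 0.1914] long axis 1.347
w14 [428. 379.]
w14 bbox [ 357  317   40   31 1139] rect [482.4 217.5] [31.5 36.5] mean [0.4827 0.2168] long axis -1.377
w14 [338. 382.]
w14 bbox [ 268  316  129   34 3729] rect [489.3 177.7] [ 33.7 118.3] mean [0.4893 0.1771] long axis -1.422
w12 [527. 279.]
w12 bbox [ 511  243   46   51 1427] rect [516.5 282.7] [52.1 52. ] mean [0.5135 0.282 ] long axis 0.151
w12 [459. 263.]
w12 bbox [ 440  225   48   59 1766] rect [536.4 194.4] [64.1 36. ] mean [0.5345 0.1932] long axis 0.156
```

Run:
```python
from h import *
for z in(0,.06,.09,.12,.15):
    p=at('top0',(143,190),z);print(z,p,proj('scene0',[*p,z]).round())
g=cv2.cvtColor(cv2.imread('pics/scene0.png'),cv2.COLOR_BGR2GRAY)
for u in(225,240,255):print(u,g[85:200:5,u].tolist())
print('edge',at('top0',(150,260),0))
```

```text
0 [0.5406 0.3755] [257. 160.]
0.06 [0.5247 0.3575] [252. 140.]
0.09 [0.5168 0.3486] [250. 129.]
0.12 [0.5088 0.3396] [247. 117.]
0.15 [0.5009 0.3307] [244. 105.]
225 [50, 39, 44, 49, 20, 18, 18, 26, 18, 15, 25, 36, 49, 55, 58, 49, 38, 31, 18, 107, 108, 117, 120]
240 [50, 52, 51, 52, 53, 53, 26, 20, 30, 20, 23, 25, 19, 79, 48, 39, 18, 74, 107, 117, 127, 115, 113]
255 [112, 54, 51, 52, 58, 52, 28, 15, 13, 23, 15, 22, 19, 25, 21, 20, 130, 114, 199, 206, 77, 109, 73]
edge [0.4133 0.3531]
```

{"fn": "play_rows", "kwargs": {
  "steps": [-0.6,-0.6,0.4,0,0.08,-0.6,-0.8,0.55,0,0,-0.6,-0.8,0.55,0,0,-0.6,-0.8,0.55,0,0,-0.6,-0.8,0.55,0,0,-0.6,-0.8,0.55,0,0,-0.6,-0.4,0.3,0,0,-0.6,0,0,0,0,-0.6,0,0,0,0,-0.6,0,0,0,0]
}}

```text
time: 27.3
position: [0.5269, 0.2785, 0.1351]
tool_rot: [-0.074, 0.997, -0.0, -0.001]
ft_force: [0.9, -0.1, -1.5]
grip_width: 0.027
grip_force: 25.0
```

Run:
```python
from st import *
plan(.530,.2815,.0645,1.725)
snap('wrist','w15')
felt=lambda h,s,v:(h>95)&(h<178)&(s<70)&(v>80)
for c in((.5298,.2812,.006),(.5436,.1925,.006)):
    print(proj('w15',c,True).round()); seg('w15',c,.006,True,75,felt)
```

```text
t 27.3 pos [0.5269 0.2785 0.1351] psi 1.7192 w 0.027 q6 -1.42 F [ 0.9 -0.1 -1.5] | twist -0.06 tx -0.12 ty 0.08 tz 2.35
[326. 233.]
w15 bbox [ 294  186   69   94 2290] rect [530.1 282.8] [78.7 54.9] mean [0.5095 0.2853] long axis 0.155
[219. 234.]
w15 bbox [ 196  188   49   93 3929] rect [544.8 193.6] [80.3 38.4] mean [0.5439 0.1934] long axis 0.153
```

{"fn": "play_rows", "kwargs": {
  "steps": [-0.6,-0.12,0.1,0.4,-0.06,-0.6,0,0,0.5,0,-0.6,0,0,0.5,0,-0.6,0,0,0.4,0,-0.6,0,0,0.25,0,-0.6,0,0,0.15,0,-0.6,0,0,0.1,0,-0.6,0,0,0,0,-0.6,0,0,0,0,-0.6,0,0,0,0]
}}

```text
time: 28.35
position: [0.532, 0.283, 0.0671]
tool_rot: [-0.078, 0.997, 0.0, 0.001]
ft_force: [0.9, 0.3, -0.7]
grip_width: 0.0268
grip_force: 25.0
```

Run:
```python
from h import *
plan(.530,.282,.0642,1.725)
```

```text
t 28.4 pos [0.532  0.283  0.0671] psi 1.726 w 0.0268 q6 -1.42 F [ 0.9  0.3 -0.7] | twist 0.01 tx 0.07 ty -0.02 tz 0.1
```

{"fn": "play_rows", "kwargs": {
  "steps": [-0.6,0,0,0.05,0,-0.6,0,0,0.05,0,-0.6,0,0,0,0,-0.3,0,0,0,0,-0.2,0,0,0,0,-0.1,0,0,0,0,0,0,0,0,0,0,0,0,-0.2,0,0,0,0,-0.6,0,0,0,0,-0.8,0]
}}

```text
time: 29.35
position: [0.5307, 0.2825, 0.1113]
tool_rot: [-0.077, 0.997, -0.0, -0.001]
ft_force: [-0.2, 0.3, 0.9]
grip_width: 0.0433
grip_force: 0.0
```

{"fn": "play_rows", "kwargs": {
  "steps": [0,0,0,-0.8,0,0,0,0,-0.4,1,0,0,0,0,1,0,0.3,0,0,0.8,0,0.8,0,0,0,0,0.8,0,0,0,0,0.8,0,0,0,0,0,0,0,0,0,0,0,0,0,0,0,0,0,0]
}}

```text
time: 30.35
position: [0.4529, 0.2925, 0.1481]
tool_rot: [0.063, 0.998, 0.0, 0.001]
ft_force: [0.7, -0.3, 0.3]
grip_width: 0.0436
grip_force: 0.0
```

Run:
```python
from st import *
plan(.393,.2495,.005,1.445)
snap('wrist','w16')
er=lambda h,s,v:((s<70)&(v>110))|((h>95)&(h<130)&(s>40))
seg('w16',[.393,.2495,.012],.011,True,60,er)
seg('top0',[.393,.2495,.012],.011,False,30,er)
print(proj('w16',[.393,.2495,.012],True))
```

```text
t 30.4 pos [0.4529 0.2925 0.1481] psi 1.4457 w 0.0436 q6 -1.08 F [ 0.7 -0.3  0.3] | twist 0.01 tx 1.8 ty -1.67 tz 4.77
w16 bbox [ 252  128   30   71 1927] rect [394.8 253.7] [23.7 57.6] mean [0.3952 0.2542] long axis -0.137
top0 bbox [197 255  19  35 448] rect [393.7 251.6] [23.9 59.2] mean [0.3934 0.2513] long axis -0.151
[261.01212504 161.81319561]
```

Run:
```python
from st import *
r=tri(ray('top0',(277,137)),ray('scene0',(371,141)));print('rim',r)
g=cv2.cvtColor(cv2.imread('pics/top0.png'),cv2.COLOR_BGR2HSV)
c=lambda h,s,v:(s<40)&(v>70)&(v<200)
for z in(.0,.05,.1):print(z,at('scene0',(351,175),z),at('scene0',(390,175),z))
print('t5 shows? cam scene',ray('scene0',(320,240))[0],'near bottom of cup in top',at('top0',(277,159),0.0),at('top0',(277,159),.1))
plan(.3945,.2535,.004,1.431)
```

```text
rim [0.6138 0.125  0.1207]
0.0 [0.6538 0.2043] [0.7135 0.1549]
0.05 [0.6014 0.1455] [0.6559 0.1004]
0.1 [0.549  0.0867] [0.5983 0.0459]
t5 shows? cam scene [ 0.05493976 -0.46786239  0.57141125] near bottom of cup in top [0.6075 0.1357] [0.5742 0.1303]
t 30.4 pos [0.4529 0.2923 0.1479] psi 1.4454 w 0.0435 q6 -1.08 F [-0.1 -0.4  0.2] | twist 0.14 tx 1.75 ty -1.55 tz 4.8
```

Run:
```python
from h import *
print([proj('top0',p).round() for p in([.642,.135,.115],[.608,.135,.115],[.676,.135,.115],[.608,.135,0])])
for uv in((248,116),(296,124),(255,96),(290,92),(232,95)):print(uv,at('top0',uv,.13),at('top0',uv,.18))
```

```text
[array([275., 117.]), array([275., 136.]), array([276.,  97.]), array([277., 159.])]
(248, 116) [0.6352 0.1782] [0.6143 0.1726]
(296, 124) [0.6244 0.1002] [0.6042 0.0992]
(255, 96) [0.6701 0.1685] [0.6472 0.1634]
(290, 92) [0.6794 0.1117] [0.6559 0.11  ]
(232, 95) [0.6704 0.2059] [0.6475 0.1986]
```

{"fn": "play_rows", "kwargs": {
  "grip_force": 20,
  "steps": [0,0.5,-0.4,0,0.14,0,0.5,-0.4,0.3,0,0,0.5,-0.4,0.7,0,0,0.25,-0.35,0.8,0,0,0,0,0.8,0,0,0,0,0.6,0,0,0,0,0,0,0,0,0,0,0,0,0,0,0,0,0,0,0,0,0]
}}

```text
time: 31.4
position: [0.3938, 0.2535, 0.0524]
tool_rot: [0.069, 0.998, 0.0, 0.001]
ft_force: [-1.3, -0.3, 0.1]
grip_width: 0.0436
grip_force: 0.0
```

Run:
```python
from h import *
plan(.3945,.2535,.004,1.431)
```

```text
t 31.4 pos [0.3938 0.2535 0.0524] psi 1.432 w 0.0436 q6 -1.1 F [-1.3 -0.3  0.1] | twist 0.01 tx -0.02 ty 0.0 tz 1.61
```

{"fn": "play_rows", "kwargs": {
  "steps": [0,0,0,0.5,0,0,0,0,0.5,0,0,0,0,0.4,0,0,0,0,0.2,0,0,0,0,0,0,-0.4,0,0,0,0,-0.8,0,0,0,0,-0.8,0,0,0,0,-0.8,0,0,0,0,-0.8,0,0,0,0]
}}

```text
time: 32.4
position: [0.3931, 0.2533, 0.004]
tool_rot: [0.069, 0.998, 0.0, 0.0]
ft_force: [0.1, -0.2, 3.5]
grip_width: 0.0226
grip_force: 20.0
```

{"fn": "play_rows", "kwargs": {
  "steps": [-0.8,0,0,-0.3,0,-0.8,0,0,-0.8,0,-0.8,0,0,-0.8,0,-0.8,0,0,-0.5,-0.9,-0.8,0,0,0,-1,-0.8,0,0,0,-1,-0.8,0,0,0,0,-0.8,0,0,0,0,-0.8,0,0,0,0,-0.8,0,0,0,0]
}}

```text
time: 33.4
position: [0.3928, 0.2532, 0.0755]
tool_rot: [-0.075, 0.997, -0.0, -0.0]
ft_force: [0.0, -0.3, -0.7]
grip_width: 0.0229
grip_force: 20.0
```

Run:
```python
from h import *
plan(.5385,.1928,.0105,1.725)
```

```text
t 33.4 pos [0.3928 0.2532 0.0755] psi 1.7212 w 0.0229 q6 -1.39 F [ 0.  -0.3 -0.7] | twist -0.04 tx -4.49 ty -2.73 tz 2.17
```

The gripper body would hit the top of the standing stamp (0.087 m) at full depth: placing the eraser at TCP 0.0105 puts the body at 0.080. So I set the eraser down, regrip it nearer its top edge, and release it from about 5 mm.

{"fn": "play_rows", "kwargs": {
  "steps": [-0.8,0,0,0.6,0,-0.8,0,0,0.8,0,-0.8,0,0,0.6,0,-0.8,0,0,0.25,0,-0.8,0,0,0.11,0,-0.8,0,0,0,0,-0.3,0,0,0,0,-0.3,0,0,0,0,-0.3,0,0,0,0,-0.3,0,0,0,0]
}}

```text
time: 34.4
position: [0.3931, 0.2533, 0.0051]
tool_rot: [-0.076, 0.997, 0.0, 0.0]
ft_force: [0.4, 0.3, -0.3]
grip_width: 0.0306
grip_force: 0.0
```

Run:
```python
from h import *
plan(.3928,.2532,.009,1.725)
```

```text
t 34.4 pos [0.3931 0.2533 0.0051] psi 1.722 w 0.0306 q6 -1.39 F [ 0.4  0.3 -0.3] | twist -0.03 tx 0.01 ty -0.0 tz -0.13
```

{"fn": "play_rows", "kwargs": {
  "steps": [-0.3,0,0,-0.12,0,-0.3,0,0,0,0,-0.8,0,0,0,0,-0.8,0,0,0,0,-0.8,0,0,0,0,-0.8,0,0,0,0,-0.8,0,0,-0.3,0,-0.8,0,0,-0.8,0,-0.8,0,0,-0.8,0,-0.8,0,0,0,0]
}}

```text
time: 35.4
position: [0.3944, 0.2538, 0.0679]
tool_rot: [-0.076, 0.997, 0.001, 0.003]
ft_force: [0.7, 0.2, 0.1]
grip_width: 0.0226
grip_force: 20.0
```

Run:
```python
from h import *
plan(.5385,.1918,.0205,1.725)
```

```text
t 35.4 pos [0.3944 0.2538 0.0679] psi 1.7222 w 0.0226 q6 -1.39 F [0.7 0.2 0.1] | twist -0.03 tx -4.43 ty -2.78 tz 1.58
```

{"fn": "play_rows", "kwargs": {
  "steps": [-0.8,-0.4,-0.5,0,0,-0.8,-0.6,-0.6,0,0,-0.8,-0.8,-0.6,0,0,-0.8,-0.8,-0.5,0,0,-0.8,-0.8,-0.4,0,0,-0.8,-0.7,-0.18,0,0,-0.8,-0.33,0,0,0,-0.8,0,0,0,0,-0.8,0,0,0,0,-0.8,0,0,0,0]
}}

```text
time: 36.4
position: [0.5347, 0.1911, 0.065]
tool_rot: [-0.076, 0.997, -0.0, -0.001]
ft_force: [0.1, -0.7, 0.2]
grip_width: 0.0226
grip_force: 20.0
```

Run:
```python
from st import *
plan(.5385,.1918,.0205,1.725)
snap('wrist','w17')
felt=lambda h,s,v:(h>95)&(h<178)&(s<70)&(v>80)
er=lambda h,s,v:((s<70)&(v>110))|((h>95)&(h<130)&(s>40))
b=cv2.cvtColor(cv2.imread('pics/w17.png'),cv2.COLOR_BGR2HSV)
red=lambda h,s,v:((h<=7)|(h>172))&(s>90)&(v>35)
seg('w17',[.53,.282,.087],.084,True,70,red)
```

```text
t 36.4 pos [0.5347 0.1911 0.065 ] psi 1.7229 w 0.0226 q6 -1.58 F [ 0.1 -0.7  0.2] | twist -0.02 tx -0.13 ty 0.0 tz 1.48
w17 bbox [506 345  21  22 232] rect [548.3 293. ] [ 9.3 13.6] mean [0.5483 0.2927] long axis -0.318
```

{"fn": "play_rows", "kwargs": {
  "steps": [-0.8,-0.13,0,0.3,0,-0.8,0,0,0.4,0,-0.8,0,0,0.3,0,-0.8,0,0,0.2,0,-0.8,0,0,0.15,0,-0.8,0,0,0.08,0,-0.8,0,0,0,0,-0.8,0,0,0,0,-0.8,0,0,0,0,-0.8,0,0,0,0]
}}

```text
time: 37.45
position: [0.5409, 0.1914, 0.0228]
tool_rot: [-0.076, 0.997, 0.0, 0.0]
ft_force: [0.3, -1.0, 0.1]
grip_width: 0.0225
grip_force: 20.0
```

Run:
```python
from h import *
plan(.5385,.1918,.0205,1.725)
```

```text
t 37.5 pos [0.5409 0.1914 0.0228] psi 1.722 w 0.0225 q6 -1.58 F [ 0.3 -1.   0.1] | twist -0.03 tx 0.08 ty 0.03 tz 0.08
```

{"fn": "play_rows", "kwargs": {
  "steps": [-0.8,0,0,0.06,0,-0.8,0,0,0,0,-0.8,0,0,0,0,-0.3,0,0,0,0,-0.3,0,0,0,0,-0.3,0,0,0,0,-0.3,0,0,0,0,-0.3,0,0,-0.3,0,-0.3,0,0,-0.8,0,-0.3,0,0,-1,0]
}}

```text
time: 38.45
position: [0.5397, 0.1912, 0.0838]
tool_rot: [-0.075, 0.997, -0.0, -0.001]
ft_force: [-0.0, -0.7, 0.4]
grip_width: 0.0303
grip_force: 0.0
```

{"fn": "play_rows", "kwargs": {
  "steps": [-0.3,0,0,-1,0,-0.3,0,0,-1,0,-0.3,0,0,-1,0,-0.3,0.7,0,-0.5,0,-0.3,1,0,0,0,-0.3,1,0,0,0,-0.3,1,0,0,0,-0.3,0.5,0,0,0,-0.3,0,0,0,0,-0.3,0,0,0,0]
}}

```text
time: 39.45
position: [0.4172, 0.1725, 0.1894]
tool_rot: [-0.076, 0.997, 0.0, 0.001]
ft_force: [-0.5, -0.8, 0.6]
grip_width: 0.0305
grip_force: 0.0
```

Run:
```python
from st import *
plan(.4,.2,.2,1.7)
snap('wrist','w18');snap('top','t6');snap('scene','s6')
er=lambda h,s,v:((s<70)&(v>190))|((h>95)&(h<130)&(s>45))
red=lambda h,s,v:((h<=7)|(h>172))&(s>90)&(v>35)
for f,k in(('w18',True),('t6',False)):
  for n,c,z,cond in(('eraser',[.54,.192,.018],.018,er),('stamp',[.53,.282,.087],.084,red)):
    print(n,proj(f,c,k).round())
    try:seg(f,c,z,k,45 if k else 25,cond)
    except Exception as e:print('none')
```

```text
t 39.5 pos [0.4172 0.1725 0.1894] psi 1.722 w 0.0305 q6 -1.58 F [-0.5 -0.8  0.6] | twist 0.22 tx 0.45 ty 0.98 tz -0.35
eraser [324. 336.]
w18 bbox [314 349  20  11 214] rect [563.1 194.8] [13.  20.2] mean [0.563  0.1948] long axis -1.418
stamp [425. 375.]
none
eraser [244. 191.]
t6 bbox [ 218  165   50   50 2500] rect [542.8 194.5] [91.2 88. ] mean [0.5426 0.1942] long axis 0.04
stamp [185. 184.]
none
```

{"fn": "play_rows", "kwargs": {
  "steps": [-0.3,0.3,0.9,-0.1,0,-0.3,0.3,0.9,-0.1,0,-0.3,0.3,0.9,-0.1,0,-0.3,0.3,0.9,-0.1,0,-0.3,0.3,0.9,-0.1,0,-0.3,0.3,0.9,-0.1,0,-0.3,0.3,0.9,-0.1,0,-0.3,0.45,1,0,0,-0.3,0.45,1,0,0,-0.3,0.45,1,0,0]
}}

```text
time: 40.6
position: [0.2718, 0.4344, 0.2096]
tool_rot: [-0.075, 0.997, 0.0, 0.0]
ft_force: [-0.4, 0.7, -0.1]
grip_width: 0.0302
grip_force: 0.0
```

{"fn": "play_rows", "kwargs": {
  "steps": [-0.3,0.45,1,0,0,-0.3,0.45,1,0,0,-0.3,0.45,1,0,0,-0.3,0.45,1,0,0,-0.3,0.45,1,0,0,-0.3,0.45,0.5,0,0,-0.3,0,0,0,0,-0.3,0,0,0,0,-0.3,0,0,0,0,-0.3,0,0,0,0]
}}

```text
time: 41.6
position: [0.1678, 0.5829, 0.2096]
tool_rot: [-0.075, 0.997, -0.0, 0.0]
ft_force: [0.2, 0.6, 0.2]
grip_width: 0.0305
grip_force: 0.0
```

Run:
```python
from st import *
plan(.4,.2,.2,1.7)
snap('top','t7');snap('scene','s7')
blu=lambda h,s,v:((h>95)&(h<128)&(s>60))|((s<40)&(v>185))
red=lambda h,s,v:((h<=7)|(h>172))&(s>90)&(v>35)
for n,c,z,cond,hf in(('eraser',[.54,.192,.018],.018,blu,25),('stamp',[.53,.282,.087],.084,red,22)):
    seg('t7',c,z,False,hf,cond)
blue('t7',.028,(105,140,60),(130,255,255),False)
# clip check: compare predicted body with actual pixels (dark central blob among paper clips) 
d=cv2.absdiff(cv2.imread('pics/t7.png'),cv2.imread('pics/top0.png')).max(2)
M=np.zeros_like(d);M[155:220,295:360]=d[155:220,295:360];ys,xs=np.where(M>40);P=np.array([at('top0',(x,y),.02) for x,y in zip(xs,ys)]);print('dish changed px',len(xs),P.mean(0),P.min(0),P.max(0))
a=cv2.imread('pics/t7.png',0)[172:205:2,306:350:2]
for r in a:print(' '.join(f'{v:3d}' for v in r))
```

```text
t 41.6 pos [0.1678 0.5829 0.2096] psi 1.7206 w 0.0305 q6 -0.61 F [0.2 0.6 0.2] | twist 0.21 tx -6.03 ty -13.65 tz 0.32
t7 bbox [238 175  15  28 230] rect [544.5 188.1] [50.9 21. ] mean [0.5472 0.1893] long axis 0.245
t7 bbox [179 171  17  29 410] rect [529.2 279.3] [49.6 25.3] mean [0.5287 0.2793] long axis 0.141
t7 px [376. 188.] area 241 ctr 0.5519 -0.0434 size 131.2 6.8 axis 0.022
t7 px [403. 213.] area 166 ctr 0.5043 -0.0917 size 43.8 12.5 axis 0.0
dish changed px 158 [0.55045316 0.04202468] [0.5293 0.0217] [0.5701 0.0629]
 35  35  30  31  31  34  34  35  32  37  32  35  33  36  34  30  32  32  34  30  30  72
 30  31  34  33  32  42  49  28  91 101  48  34  38  33  33  37  33  34  33  31  32  33
 33  34  29  34  43 126 124  48  95  48 145  24  35  32  32  32  34  34  33  31  31  28
 31  32  34  33  72 133  66  41  43  41  45 135  31  58  67  63  60  29  32  32  26  32
 32  33  30  34  87  93 131  73  79  42  32 131 165 136 154 163 180  45  47  33  30  28
 30  53  65  51  53 123 174 122 111  55  45 130 206  76 139  30 191  84  93 106  29  29
 28 101  45 101 105  59 193 136 154 154
[... 228 characters left out ...]
  33  65 119 102 121 185  76 147 113  33  36  92 143 165 196 134 142  33  32  33  31
 32  33  32  29  26  32  53 148 165 135  47  44 146 178 126 118 149  81  28  32  33  33
 32  34  35  33  32  33  30  67 129 139 112  38  61 137 161 138 136  32  30  28  32  32
 27  28  30  34  32  32  35  30  50 105  38  32  40  40 115  94  53 108  27  31  31  29
 30  33  30  33  34  32  28  29  27  30  26  32  42  41 115 125 104 100  62  29  29  28
 29  29  32  30  33  31  32  33  35  30  25  37 102 166 140  76  42  93  34  29  28  26
 31  30  31  27  32  33  34  32  33  32  31  31  23 137 115 105  43  29  31  30  30  40
 82  28  30  31  32  33  34  32  32  30  36  29  32  28  74 105  34  31  30  27  29  92
```

Run:
```python
from h import *
def df(f,g,c,hf,z,th=30):
    d=cv2.absdiff(cv2.imread(f'pics/{f}.png'),cv2.imread(f'pics/{g}.png')).max(2);u,v=proj(g,c).astype(int)
    M=np.zeros_like(d);M[v-hf:v+hf,u-hf:u+hf]=d[v-hf:v+hf,u-hf:u+hf]
    M=cv2.morphologyEx((M>th).astype(np.uint8),cv2.MORPH_CLOSE,np.ones((3,3)));n,l,s,_=cv2.connectedComponentsWithStats(M);i=1+np.argmax(s[1:,4])
    ys,xs=np.where(l==i);P=np.array([at(g,(x,y),z) for x,y in zip(xs,ys)]);print(g,s[i],[np.round(t,1) for t in cv2.minAreaRect((P*1000).astype(np.float32))],P.mean(0))
df('t7','top0',[.5405,.1914,.018],24,.018)
df('s7','scene0',[.5405,.1914,.018],28,.018)
a=cv2.imread('pics/t7.png')[166:216:2,228:264:2]
h=cv2.cvtColor(a,cv2.COLOR_BGR2HSV)
for r in h:print(' '.join('W' if p[1]<25 and p[2]>195 else 'B' if 95<p[0]<128 and p[1]>60 else 'f' if p[1]<40 and p[2]>100 else 'w' if p[0]<25 and p[1]>60 else '.' for p in r))
```

```text
top0 [238 175  16  33 357] [array([539.7, 188.1]), array([59.8, 22.4]), np.float64(9.2)] [0.54006078 0.18782381]
scene0 [297 182  28  21 354] [array([539.3, 187.7]), array([66.6, 35.8]), np.float64(8.9)] [0.53856723 0.1870822 ]
w w w w w w w w w w w w w w w w w w
w w w w w w w w w w w w w w w w w w
w w w w . f f f f f f f f w w w w w
w w f f f f f f f f f f f w w w w w
. w f f f f f f f f f f f w w w w w
f w f f f f W W W W W f f w w w w w
f w f f f f W W W W W f f w w w w w
f w w f f f W W W W W f f w w w w w
f w w f f f W W W W W W f f w w w w
f w w f f f W W W W W f f f w w w w
f w w f f f f B B . . B f f w w w w
f w w f f f f B B f f . f f w w w w
f w w f f f f B B B B B f f w w w w
f . w f f f f B B B B B f f w w w w
f f w f f f f . B B B B f f w w w w
f f w f f f f . B B B B B f w w w w
f f w w f f f f . B B B B f . w w w
f f w w f f f f f f B B . f f w w w
. f w w f f f f f . B . f f f w w w
f f w w f f f f f f f W f f f w w w
f f w w f f f f f f f f f f f w w w
f f w w f f f f f f f f f f f w w w
f f . w f f f f f f f f f f f w w w
f f f w f f f f f f f . w w w w w w
f f . w w w w w w w w w w w w w w w
```

The checks by code agree. The eraser lies flat and aligned in its bay (59.8 x 22.4 mm, 9.2°), the stamp stands in the wide bay, both pens are in their lanes, and the clip is centred in the dish.

```bash
python3 -c "
from rig import robot
print(robot.hand_in())"
```

```text
the job is handed in; nothing more can be done
None
```

The job is handed in at about 42 s of the 115 s allowed, done in the order asked, with the verdict not shown: marker and ballpoint in the two free lanes, clip in the dish, stamp in the wide bay, eraser flat in its bay (let go about 5 mm up to clear the stamp); the last check was by image code only, and for the clip it showed position but not directly that it stands.

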